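# Turn over an out-of-balance crank stand

## Robot

A 6-joint arm with a two-finger parallel gripper is mounted at the origin on the work surface; the furniture and walls round the work are solid. World frame = base frame: x ahead of the robot, y to its left, z up, the work surface at z = 0. Lengths are in m, angles in rad, forces in N, time in s.
With the tool pointing down it reaches from about 0.425 to 0.95 m from the base axis. Payload 3.5 kg.
Tool frame: the origin (TCP) lies midway between the tips of the shut fingers; the grasp point (between the pads) lies 19 mm behind it; x points along the fingers, y is the direction in which the jaws open and shut, and the axes are right-handed (so a half turn about x gives the same grasp; the last joint's range is limited). The gripper opens to 85 mm and grips with 20 to 120 N. Pads are 22 mm wide; open, the fingers measure 114 mm over their backs; the gripper's body (76 mm by 85 mm) begins 54 mm behind the grasp point. The pads swing forward as they close: fully open they stand 13 mm farther back than shut.
Start: joints at [-0.15, 0.286, 1.577, -0, 1.279, -0.15], TCP at [0.675, 0, 0.231] pointing down, gripper open.
Joint ranges: [-2.77, 2.77], [-0.9, 2.22], [0.21, 2.48], [-1.53, 4.67], [0.24, 2.81], [-2.84, 2.84]. Speed limits (rad/s): [2.79, 2.79, 3.14, 3.14, 3.14, 3.14].

## Interface

Orientations are given as a unit quaternion [x, y, z, w].
In Python, from plant import ctrl, vision gives the robot as it stands. The module is installed in compiled form; this text tells all that it offers.
- The arm moves only by the tool play_rows, never from a script. Its arguments are lists of equal length, an entry for each row: "claw": the closure in counts, from 0 (fully open) to 255 (shut); "travel": the shift along the tool's x, y, z in m, a list of three; "dr": the turn, a rotation vector about the tool's x, y, z in rad, a list of three. In form: {"claw": [claw, ...], "travel": [[tx, ty, tz], ...], "dr": [[wx, wy, wz], ...]}. A call has 1 to 20 rows; each row is the pose to reach, as a shift and turn from the pose measured when the call began, along the tool's axes at that moment; what a row does not reach only later rows make up. A row lasts 1/10 s, in which the tool goes at most 50 mm and 8.59 degrees, less where a joint would pass 70% of its speed; a pose out of reach is approached as far as the arm can. A call with a gripper value outside its range is refused whole. The fingers move at their own pace and stop on an object; "force" is the grip in N (left out, the last holds). Time passes only in rows, so rows that repeat a pose let the fingers close. It gives the time, the measured TCP pose, the force and the opening at its end, in the units of the state.
- ctrl.get_state(): the state, without advancing time (a new reading comes with each control period).
- vision.read_camera(name): name is "scene" or "side" or "wrist"; returns a dict with "img" (480x640x3 uint8, red, green, blue), "range_z" (480x640 float32, m along the optical axis (not along the pixel's ray), 0 where there is no reading), "K" (3x3 intrinsics, pixels), "world_to_cam" (4x4, takes a point from world to camera coordinates). Camera axes: x right, y up, looking along -z (the intrinsics and any distortion apply to the point x, -y, -z); pixel columns grow to the right and rows downward; lengths in m; the calibration is good to about 2 mm. A picture is of the moment at which its call begins.
- ctrl.sign_off(): hands the job in, once; it reports no verdict.
The state is a dict: "time": time; "qpos": joint angles; "dq": joint speeds; "joint_efforts": joint torques, N m; "eef_pos": TCP position; "tcp_rot": TCP orientation; "contact_force": force on the tool from outside, world axes, zero at the start; "wrist_torque": the same for the moment, N m; "opening": opening from 0.0 (shut) to 1.0 (fully open).
Only numpy, scipy, OpenCV 4.12 (cv2) and the standard library are available. Lean on these libraries where they do the work, as an engineer would, in place of code of your own. Each camera call takes 0.05 s, during which the arm holds its last target.

## Task

Free the crank of the turning stand by drawing its lock bolt (red knob) fully out of the fork, then grip the black handle and turn the crank two full turns clockwise as seen from above, gently and at a steady pace: the blue weight makes one stretch of each turn heavy and then pushes onward, and the crank must neither surge nor roll back. With the crank back where it began, push the bolt fully home in the fork again and let go; do not strain the handle or the knob, and leave the other things on the bench alone.

Things in the scene. Friction and masses are not known exactly. Their poses are not given: they have to be found in the camera images.
- stand: Grey turning stand on a dark plate, screwed to the bench; place and yaw differ. Origin on the bench; own x away from the robot (about), y left, z up. Its shaft leans towards own -x, 0.65 rad off upright; the crank on it carries a blue steel weight on the near, low side at the start, the black handle on the own +y side and a fork on the own -y side, where the lock bolt slides along own y.
- shaft_nominal (a point): Nominal centre of the handle's grip point's circle: 25 mm to own -x of the stand's origin, 199 mm up; its axes are the stand's. The bearing sits in slotted holes, so the true centre is up to 6 mm off along the stand's y, and the throw was never measured (60 to 70 mm). The circle's plane contains the stand's y and rises 0.65 rad from level towards own +x (up-slope: 0.796 own x, 0.605 up).
- handle: Black round handle, 26 mm diameter, 80 mm long, parallel to the leaning shaft, spinning freely on its pin; origin at the centre of its underside. Pinched from straight above, the fingers closing along the stand's y, it can be carried round without turning the hand. More than 45 N between fingers and handle in all (squeeze included) strains it; squeeze about 14 N.
- handle_grip (a point): Grip point on the handle's axis, 60 mm along it from the underside (20 mm below its top); runs between 160 and 238 mm above the bench, 199 mm at the start. Carrying it round takes 2 N along the path where the weight is low or high, and up to 6 to 9 N about a quarter turn on, while the weight climbs; past half a turn the weight drives it on with up to 3 to 5 N.
- crank (a joint): Turn of the crank, rad: 0 = locked start, grows clockwise seen from above: the handle goes from the stand's +y side up the slope, away from the robot, over to -y and back down and round; counts on (two turns = 12.57). Friction alone holds it near the locked place if let go there; elsewhere the weight drives it. A steady pace is about 0.5 to 1 rad/s; over 3 is a surge, below -0.6 is rolling back.
- bolt (a joint): Slide of the lock bolt, m: 0 = home in the crank's fork (0 to 3 mm at the start), 0.036 = fully drawn, away from the shaft along the stand's -y. It blocks the crank below about 0.031, slides with about 3 N of friction and stays where left. Its round nose, 10 mm wide, enters a 14 mm slot with a rounded mouth, about 65 mm from the shaft.
- bolt_knob: Upright red knob on the bolt, 18 mm diameter, 45 mm tall (148 to 193 mm above the bench); origin at the centre of its underside, 156 mm to the stand's -y of the shaft when the bolt is home. Moves along the stand's y only. More than 45 N between fingers and knob in all (squeeze included) strains it; squeeze about 10 N.
- knob_grip (a point): Grip point on the knob's axis, 27 mm above its underside, 175 mm above the bench. The bolt's guide beside it reaches up to 153 mm.
- drill_chuck: Bystander: grey drill chuck, 46 mm diameter, 68 mm tall, origin at its underside. Leave alone.
- tape_measure: Bystander: yellow tape measure, 39 x 82 x 62 mm, origin at its underside. Leave alone.
- v_block: Bystander: steel V block, 60 x 50 x 40 mm, origin at its underside. Leave alone.

How it is judged:
By the outcome, as a careful person would: the job done as asked, in the order asked, and still so for the second after the job is handed in, with the robot touching nothing.
It also fails if it takes over 72 s, if anything falls off the work surface, if the arm or the gripper's body presses on something with over 40 N, if the wrist force passes 120 N, or if a joint passes its speed limit or range.

## Working session

There is one attempt and no reset: what is moved stays moved. The work goes in short steps, Python scripts to look and compute and a tool call to move; the robot and the scene stay as the last step left them, time stands still between calls to the robot, and variables do not carry over. Pictures are saved under pics/ and viewed, and the job is handed in when it is done.

Besides the shell and the picture viewer there is one more tool, called after "Call:" as a command line: name --argument value ..., lists and objects as JSON in quotes. play_rows: Moves the arm, as the interface text tells. Its arguments: {"type":"object","properties":{"claw":{"type":"array","items":{"type":"number"}},"travel":{"type":"array","items":{"type":"array","items":{"type":"number"}}},"dr":{"type":"array","items":{"type":"array","items":{"type":"number"}}},"force":{"type":"number"}},"required":["claw","travel","dr"]}

```bash
mkdir -p pics; ls; python3 - <<'E'
from plant import ctrl, vision
import cv2, numpy as np
s=ctrl.get_state(); print({k:np.round(v,4) for k,v in s.items()})
for n in ["scene","side","wrist"]:
    c=vision.read_camera(n); cv2.imwrite(f"pics/{n}0.png",c["img"][:,:,::-1]); np.savez(f"{n}0.npz",**c)
    print(n,np.round(c["K"],1).tolist(),np.round(c["world_to_cam"],3).tolist())
E
```

```text
pics
{'time': np.float64(0.0), 'qpos': array([-0.15  ,  0.2872,  1.5782, -0.    ,  1.2786, -0.15  ]), 'dq': array([ 0.0021,  0.0006, -0.0013, -0.0001, -0.001 ,  0.0001]), 'joint_efforts': array([-2.00000e-04, -4.05981e+01, -2.92628e+01, -2.00000e-04,
        5.80000e-03,  0.00000e+00]), 'eef_pos': array([6.743e-01, 1.000e-04, 2.299e-01]), 'tcp_rot': array([ 0.4995,  0.5007, -0.5005,  0.4993]), 'contact_force': array([ 0.5686, -0.3129, -0.5144]), 'wrist_torque': array([ 0.0019, -0.0071,  0.0225]), 'opening': np.float64(0.9988)}
scene [[475.5, 0.0, 322.1], [0.0, 475.5, 247.9], [0.0, 0.0, 1.0]] [[0.572, -0.82, 0.017, -0.389], [0.529, 0.384, 0.757, -0.293], [-0.628, -0.424, 0.653, -0.802], [0.0, 0.0, 0.0, 1.0]]
side [[526.6, 0.0, 318.4], [0.0, 526.6, 241.3], [0.0, 0.0, 1.0]] [[-0.943, 0.333, 0.018, 0.513], [-0.249, -0.738, 0.627, -0.094], [0.222, 0.587, 0.779, -1.21], [0.0, 0.0, 0.0, 1.0]]
wrist [[360.7, 0.0, 316.3], [0.0, 360.7, 241.9], [0.0, 0.0, 1.0]] [[1.0, 0.001, -0.002, -0.674], [-0.002, 0.95, -0.313, 0.041], [0.001, 0.313, 0.95, -0.381], [0.0, 0.0, 0.0, 1.0]]
```

View pics/scene0.png

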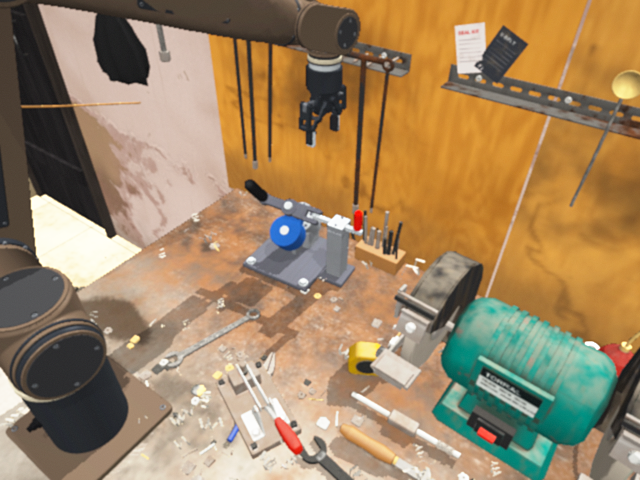

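View pics/side0.png

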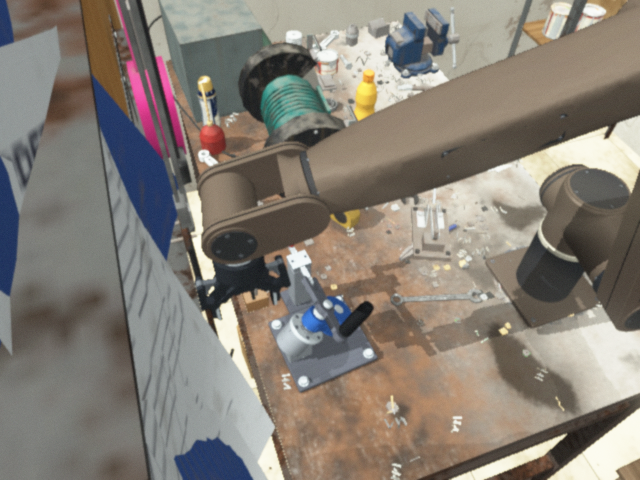

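View pics/wrist0.png

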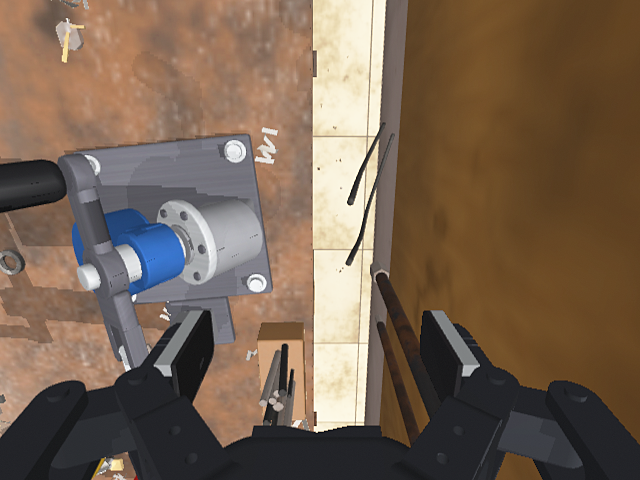

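The scene image shows the red knob at about (358,220), the blue weight at (288,232), the black handle at (257,190) and the tape measure at (365,357). In the wrist view the handle is at (30,185) and the plate spans (80–270, 135–300). Next I'll measure these.

```bash
cat > h.py <<'E'
import numpy as np, cv2
def pts(c):
    z=c["range_z"];K=c["K"];v,u=np.mgrid[0:480,0:640]
    P=np.stack([(u-K[0,2])/K[0,0]*z,-(v-K[1,2])/K[1,1]*z,-z],-1)
    W=np.linalg.inv(c["world_to_cam"]); X=P@W[:3,:3].T+W[:3,3]; X[z<=0]=np.nan
    return X
def proj(c,p):
    p=np.atleast_2d(p);W=c["world_to_cam"];q=p@W[:3,:3].T+W[:3,3]
    return np.stack([c["K"][0,0]*q[:,0]/-q[:,2]+c["K"][0,2], c["K"][1,1]*-q[:,1]/-q[:,2]+c["K"][1,2]],-1)
E
python3 - <<'E'
from h import *
for n in ["scene","side","wrist"]:
    c=dict(np.load(n+"0.npz"));X=pts(c);hsv=cv2.cvtColor(c["img"],cv2.COLOR_RGB2HSV).astype(int)
    H,S,V=hsv[...,0],hsv[...,1],hsv[...,2]
    reg=(X[...,0]>0.4)&(X[...,0]<0.85)&(abs(X[...,1])<0.45)&(X[...,2]>0.02)&(X[...,2]<0.28)
    for nm,m in [("red",((H<6)|(H>174))&(S>170)&(V>80)),("blue",(H>100)&(H<125)&(S>150)&(V>60)),("black",(V<50)),("yellow",(H>22)&(H<32)&(S>170)&(V>120))]:
        m=m&reg
        nn,l,st,ce=cv2.connectedComponentsWithStats(m.astype(np.uint8))
        for i in range(1,nn):
            if st[i,4]>40:
                p=X[l==i]; print(n,nm,st[i,4],ce[i].round(),"mean",p.mean(0).round(4),"lo",np.percentile(p,3,axis=0).round(3),"hi",np.percentile(p,97,axis=0).round(3))
E
```

```text
scene red 144 [357. 220.] mean [ 0.5402 -0.1806  0.1755] lo [ 0.536 -0.187  0.153] hi [ 0.547 -0.173  0.193]
scene blue 829 [288. 233.] mean [ 0.4989 -0.0346  0.1006] lo [ 0.473 -0.061  0.069] hi [0.526 0.002 0.123]
scene black 62 [252. 109.] mean [0.7352 0.2645 0.2153] lo [0.732 0.259 0.146] hi [0.738 0.269 0.278]
scene black 82 [334. 122.] mean [7.192e-01 2.000e-04 2.624e-01] lo [ 0.717 -0.008  0.247] hi [0.722 0.007 0.278]
scene black 74 [359. 139.] mean [ 0.7336 -0.0606  0.2337] lo [ 0.731 -0.064  0.186] hi [ 0.737 -0.057  0.277]
scene black 42 [309. 137.] mean [ 0.6209 -0.0012  0.2666] lo [ 0.617 -0.007  0.254] hi [0.623 0.004 0.279]
scene black 224 [256. 191.] mean [0.4857 0.0355 0.1886] lo [0.465 0.031 0.156] hi [0.51  0.044 0.216]
scene black 356 [472. 283.] mean [ 0.4787 -0.4393  0.1987] lo [ 0.432 -0.442  0.143] hi [ 0.518 -0.436  0.251]
side blue 206 [341. 310.] mean [ 0.4915 -0.023   0.1021] lo [ 0.474 -0.054  0.088] hi [0.507 0.007 0.116]
side blue 374 [315. 323.] mean [ 0.5524 -0.0025  0.1218] lo [ 0.527 -0.025  0.088] hi [0.571 0.009 0.139]
side black 282 [308. 137.] m
[... 1188 characters left out ...]
0.2633] lo [0.619 0.007 0.262] hi [0.622 0.009 0.265]
wrist black 272 [478. 353.] mean [0.7286 0.0082 0.2695] lo [0.727 0.008 0.262] hi [0.73  0.009 0.276]
wrist black 284 [283. 368.] mean [ 0.6427 -0.1379  0.0864] lo [ 0.639 -0.142  0.047] hi [ 0.647 -0.135  0.118]
wrist black 213 [153. 355.] mean [0.6203 0.008  0.2712] lo [0.618 0.007 0.266] hi [0.622 0.009 0.276]
wrist black 68 [290. 383.] mean [ 0.6473 -0.1719  0.0662] lo [ 0.646 -0.173  0.047] hi [ 0.649 -0.17   0.084]
wrist black 404 [403. 406.] mean [ 0.7346 -0.1047  0.17  ] lo [ 0.733 -0.107  0.138] hi [ 0.738 -0.103  0.192]
wrist black 180 [271. 415.] mean [ 0.627  -0.205   0.0748] lo [ 0.621 -0.211  0.064] hi [ 0.633 -0.201  0.085]
```

```bash
python3 - <<'E'
import cv2,numpy as np
a=cv2.imread("pics/scene0.png")[160:300,220:420]; cv2.imwrite("pics/scene0c.png",cv2.resize(a,(800,560),interpolation=cv2.INTER_CUBIC))
a=cv2.imread("pics/side0.png")[220:400,220:420]; cv2.imwrite("pics/side0c.png",cv2.resize(a,(660,594),interpolation=cv2.INTER_CUBIC))
E
```

```text
(no output)
```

View pics/scene0c.png

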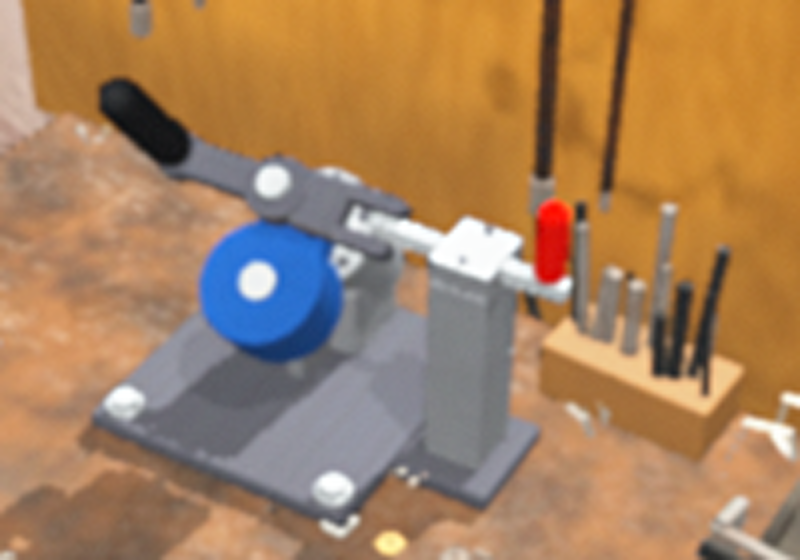

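View pics/side0c.png

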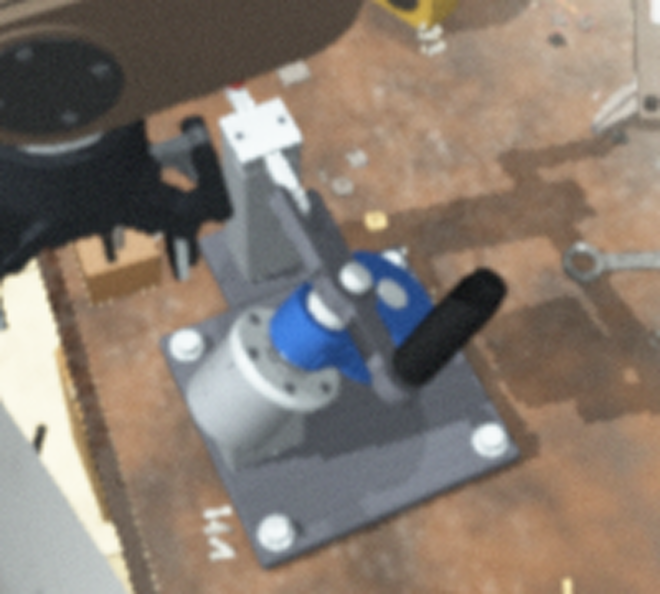

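```bash
cat > fit.py <<'E'
from h import *
from scipy.optimize import least_squares
C={n:dict(np.load(n+"0.npz")) for n in ["scene","side","wrist"]}
def mask(c,kind,X):
    hsv=cv2.cvtColor(c["img"],cv2.COLOR_RGB2HSV).astype(int);H,S,V=hsv[...,0],hsv[...,1],hsv[...,2]
    if kind=="red": return ((H<6)|(H>174))&(S>170)&(V>80)&(abs(X[...,1]+.18)<.05)&(abs(X[...,0]-.54)<.05)&(X[...,2]>.13)&(X[...,2]<.22)
    if kind=="black": return (V<60)&(X[...,0]>.44)&(X[...,0]<.55)&(X[...,1]>.02)&(X[...,1]<.075)&(X[...,2]>.14)&(X[...,2]<.24)
# knob
c=C["scene"];X=pts(c);p=X[mask(c,"red",X)]
p=p[p[:,2]<.188]
cam=np.linalg.inv(c["world_to_cam"])[:3,3];print("cam",cam.round(3))
f=lambda q: np.hypot(p[:,0]-q[0],p[:,1]-q[1])-.009
r=least_squares(f,[.545,-.176],loss="soft_l1",f_scale=.001);print("knob",r.x.round(4),np.std(f(r.x)).round(4),"n",len(p))
# handle
hp={n:pts(C[n])[mask(C[n],"black",pts(C[n]))] for n in C}
def hf(q,P):
    th,lean=q[2],q[3]
    d=np.array([-np.sin(lean)*np.cos(th),-np.sin(lean)*np.sin(th),np.cos(lean)])
    w=P-np.array([q[0],q[1],.199]); w=w-np.outer(w@d,d); return np.linalg.norm(w,axis=1)-.013
for sel in [["scene"],["side"],["wrist"],["scene","side"],["scene","side","wrist"]]:
    P=np.vstack([hp[n] for n in sel])
    r=least_squares(lambda q:np.r_[hf(q,P),(q[3]-.65)*.05],[.49,.045,0,.65],loss="soft_l1",f_scale=.001)
    print("handle@z.199",sel,r.x.round(4),"rms",np.std(hf(r.x,P)).round(4),len(P))
# plate
for n in ["wrist","side","scene"]:
    X=pts(C[n]);m=(X[...,2]>.004)&(X[...,2]<.02)&(X[...,0]>.4)&(X[...,0]<.8)&(X[...,1]>-.3)&(X[...,1]<.2)
    print(n,m.sum(),np.percentile(X[m],[2,50,98],axis=0).round(3).tolist())
    P=X[m]; h,e=np.histogram(X[m][:,2],20);print(h,e.round(4)[[0,-1]])
E
python3 fit.py
```

```text
cam [-0.126 -0.547  0.752]
knob [ 0.5469 -0.1786] 0.0011 n 110
handle@z.199 ['scene'] [0.482  0.0457 0.0074 0.6662] rms 0.003 248
handle@z.199 ['side'] [0.4784 0.0436 0.1157 0.6639] rms 0.0021 540
handle@z.199 ['wrist'] [0.4807 0.0466 0.047  0.6317] rms 0.0017 2481
handle@z.199 ['scene', 'side'] [0.4782 0.0448 0.061  0.6768] rms 0.0025 788
handle@z.199 ['scene', 'side', 'wrist'] [0.4791 0.0449 0.0996 0.6624] rms 0.0021 3269
wrist 17795 [[0.454, -0.162, 0.005], [0.554, 0.019, 0.012], [0.781, 0.158, 0.018]]
[ 340  249  166  165  163  170  213  376 1232 3816 5717 3032  835  308
  194  160  143  149  180  187] [0.004 0.02 ]
side 3925 [[0.441, -0.152, 0.005], [0.539, 0.02, 0.011], [0.626, 0.165, 0.019]]
[ 94  58  59  90 155 230 375 509 569 542 429 293 188  98  53  43  29  25
  43  43] [0.004 0.02 ]
scene 4239 [[0.442, -0.277, 0.004], [0.52, -0.058, 0.012], [0.785, 0.161, 0.019]]
[129 105  77  99  96 124 176 319 514 653 606 468 287 145  84  70  67  66
  85  69] [0.004 0.02 ]
```

```bash
cat > scr.py <<'E'
from h import *
C={n:dict(np.load(n+"0.npz")) for n in ["scene","side","wrist"]}
for n in C:
    c=C[n];X=pts(c);hsv=cv2.cvtColor(c["img"],cv2.COLOR_RGB2HSV).astype(int)
    m=(X[...,2]>.01)&(X[...,2]<.03)&(X[...,0]>.42)&(X[...,0]<.64)&(X[...,1]>-.13)&(X[...,1]<.11)&(hsv[...,2]>175)&(hsv[...,1]<50)
    nn,l,st,ce=cv2.connectedComponentsWithStats(m.astype(np.uint8))
    for i in range(1,nn):
        if st[i,4]>15: print(n,st[i].tolist(),ce[i].round(1),X[l==i].mean(0).round(4))
# plate mask in wrist: z .009-.015, grey
c=C["wrist"];X=pts(c);hsv=cv2.cvtColor(c["img"],cv2.COLOR_RGB2HSV).astype(int)
m=(X[...,2]>.006)&(X[...,2]<.017)&(hsv[...,1]<70)&(hsv[...,0]>100)&(hsv[...,0]<150)
m=cv2.morphologyEx(m.astype(np.uint8),cv2.MORPH_OPEN,np.ones((5,5)))
cv2.imwrite("pics/pm.png",m*255)
for n in ["scene","side"]:
    pass
# right edge (x max) and top edge
P=X
rows=range(150,270,4); e=[]
for v in rows:
    u=np.where(m[v,150:300])[0]
    if len(u): e.append(X[v,150+u.max()][:2])
e=np.array(e); k=cv2.fitLine(e.astype(np.float32),cv2.DIST_HUBER,0,1e-3,1e-3).ravel(); print("right edge dir",np.degrees(np.arctan2(k[1],k[0])),k.round(4))
e=[]
for u in range(110,240,4):
    v=np.where(m[100:200,u])[0]
    if len(v): e.append(X[100+v.min(),u][:2])
e=np.array(e); k=cv2.fitLine(e.astype(np.float32),cv2.DIST_HUBER,0,1e-3,1e-3).ravel(); print("top edge dir",np.degrees(np.arctan2(k[1],k[0])),k.round(4))
E
python3 scr.py
```

```text
scene [246, 256, 10, 9, 59] [250.9 260. ] [0.451  0.0389 0.016 ]
scene [298, 278, 11, 9, 72] [302.9 281.8] [ 0.4641 -0.0997  0.0159]
side [271, 320, 10, 10, 79] [275.8 324.3] [ 0.61   -0.0833  0.0152]
side [363, 348, 11, 11, 85] [368.  353.1] [0.4516 0.0416 0.0153]
side [298, 376, 11, 11, 88] [303.1 381.3] [0.5959 0.0563 0.0155]
wrist [225, 140, 21, 23, 354] [235.  150.8] [0.5958 0.0559 0.0171]
wrist [85, 155, 15, 20, 102] [ 94.2 163.2] [0.4566 0.0438 0.0144]
wrist [247, 274, 20, 18, 254] [256.5 283. ] [ 0.6094 -0.0829  0.0169]
wrist [132, 294, 5, 8, 24] [133.7 297.3] [ 0.4724 -0.1016  0.0144]
wrist [160, 314, 9, 6, 22] [163.7 316.2] [ 0.5011 -0.1269  0.0113]
right edge dir -84.39412 [ 0.0977 -0.9952  0.6155 -0.0011]
top edge dir 5.7143292 [0.995  0.0996 0.5332 0.0638]
```

View pics/pm.png

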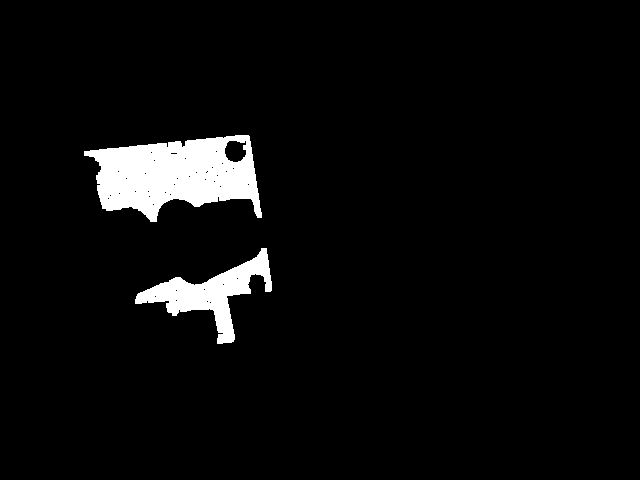

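```bash
cat >> h.py <<'E'
from scipy.spatial.transform import Rotation as Ro
yaw=0.10
ux=np.array([np.cos(yaw),np.sin(yaw),0]);uy=np.array([-np.sin(yaw),np.cos(yaw),0]);uz=np.array([0,0,1.])
def state():
    from plant import ctrl
    s=ctrl.get_state();return s,np.array(s["eef_pos"]),Ro.from_quat(s["tcp_rot"]).as_matrix()
def delta(p,R,pt,Rt):
    return R.T@(pt-p), Ro.from_matrix(R.T@Rt).as_rotvec()
E
python3 - <<'E'
from h import *
s,p,R=state();print(R.round(3))
c=dict(np.load("wrist0.npz"));cc=np.linalg.inv(c["world_to_cam"])[:3,3];print("cam in tool",(R.T@(cc-p)).round(3),cc)
for sg in [1,-1]:
    x=-uz;y=sg*uy;Rt=np.stack([x,y,np.cross(x,y)],1)
    print(sg,"cam off world",(Rt@R.T@(cc-p)).round(3),delta(p,R,p,Rt)[1].round(3))
# cap & flange in wrist image
X=pts(c);hsv=cv2.cvtColor(c["img"],cv2.COLOR_RGB2HSV).astype(int)
a=c["img"][120:380,0:290,::-1];cv2.imwrite("pics/wc.png",cv2.resize(a,(669,600),interpolation=cv2.INTER_CUBIC))
for (u,v) in [(86,276),(78,275),(90,262),(95,285),(68,170),(62,165),(75,180),(120,270),(125,350),(105,250)]: print((u,v),X[v,u].round(4))
E
```

```text
[[-0.002  1.    -0.   ]
 [ 0.    -0.    -1.   ]
 [-1.    -0.002 -0.   ]]
cam in tool [-0.143 -0.    -0.081] [0.67452875 0.08127868 0.37313525]
1 cam off world [-0.081 -0.008  0.143] [-1.671e+00 -2.000e-03  1.000e-03]
-1 cam off world [0.081 0.008 0.143] [1.471e+00 1.000e-03 2.000e-03]
(86, 276) [ 0.5258 -0.0125  0.1595]
(78, 275) [ 0.5159 -0.0147  0.1527]
(90, 262) [ 0.5217 -0.0078  0.1469]
(95, 285) [ 0.5285 -0.0201  0.1567]
(68, 170) [0.5249 0.0543 0.154 ]
(62, 165) [0.5181 0.0567 0.1485]
(75, 180) [0.5294 0.0487 0.1563]
(120, 270) [ 0.5449 -0.0108  0.1535]
(125, 350) [ 0.5383 -0.072   0.154 ]
(105, 250) [0.5349 0.0017 0.1492]
```

View pics/wc.png

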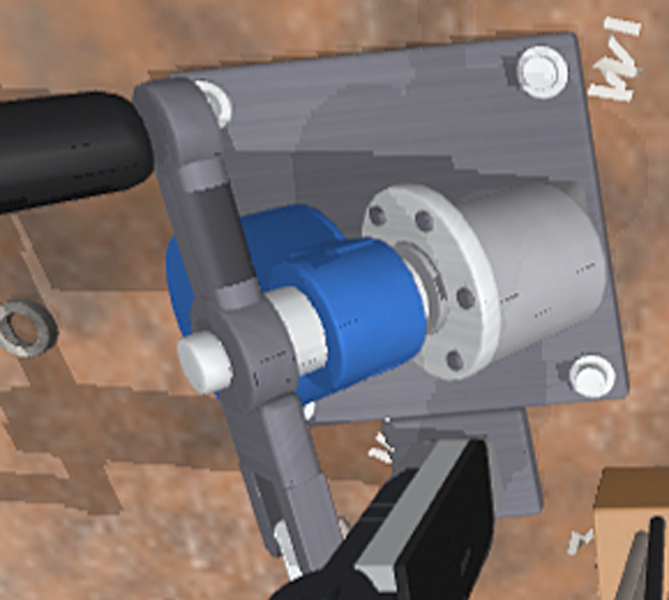

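The wrist crop shows the crank: shaft cap at about (86,276) in full-image pixels, handle end at (66,180), bearing flange to the right. Next I turn the tool so the jaws close along the stand's y and look from closer.

Call:
play_rows --claw '[0,0,0,0,0,0,0,0,0,0,0,0,0,0]' --travel '[[-0.01,-0.015,0.01],[-0.02,-0.03,0.02],[-0.03,-0.045,0.03],[-0.03,-0.06,0.04],[-0.03,-0.074,0.05],[-0.03,-0.074,0.05],[-0.03,-0.074,0.05],[-0.03,-0.074,0.05],[-0.03,-0.074,0.05],[-0.03,-0.074,0.05],[-0.03,-0.074,0.05],[-0.03,-0.074,0.05],[-0.03,-0.074,0.05],[-0.03,-0.074,0.05]]' --dr '[[-0.14,0,0],[-0.28,0,0],[-0.42,0,0],[-0.56,0,0],[-0.7,0,0],[-0.84,0,0],[-0.98,0,0],[-1.12,0,0],[-1.26,0,0],[-1.4,0,0],[-1.54,0,0],[-1.671,-0.002,0.001],[-1.671,-0.002,0.001],[-1.671,-0.002,0.001]]' --force 20

```text
time: 1.55
eef_pos: [0.6004, -0.0499, 0.26]
tcp_rot: [-0.034, 0.706, 0.034, 0.706]
contact_force: [0.8, 0.4, -0.7]
opening: 1.001
```

```bash
python3 - <<'E'
from h import *
from plant import vision
s,p,R=state();print(p,R.round(3),s["time"],s["opening"],s["qpos"].round(3),s["contact_force"].round(2))
c=vision.read_camera("wrist");np.savez("wrist1.npz",**c);cv2.imwrite("pics/wrist1.png",c["img"][:,:,::-1])
c=vision.read_camera("scene");np.savez("scene1.npz",**c)
E
```

```text
[ 0.60037542 -0.04985021  0.26003942] [[-0.001 -0.097  0.995]
 [-0.     0.995  0.097]
 [-1.    -0.    -0.001]] 1.55 1.0011047390642485 [-0.251  0.107  1.731 -0.     1.303 -1.919] [ 0.83  0.38 -0.67]
```

View pics/wrist1.png

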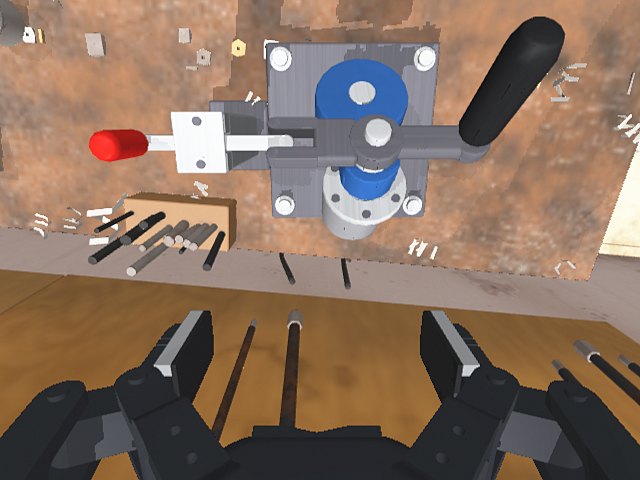

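Excellent view: knob (118,145), guide (200,142), fork (285,140), shaft cap (377,131), handle from (477,148) to (545,35). Fitting each from depth.

```bash
cat > fit1.py <<'E'
from h import *
from scipy.optimize import least_squares
c=dict(np.load("wrist1.npz"));X=pts(c);hsv=cv2.cvtColor(c["img"],cv2.COLOR_RGB2HSV).astype(int);H,S,V=hsv[...,0],hsv[...,1],hsv[...,2]
v,u=np.mgrid[0:480,0:640]
own=lambda P:np.stack([P@ux,P@uy,P[...,2]],-1)
O=own(X)
# screws for yaw
m=(X[...,2]>.01)&(X[...,2]<.03)&(V>175)&(S<50)&(u>260)&(u<445)&(v>35)&(v<225)
nn,l,st,ce=cv2.connectedComponentsWithStats(m.astype(np.uint8))
for i in range(1,nn):
    if st[i,4]>60: print("screw",ce[i].round(1),X[l==i].mean(0).round(4),O[l==i].mean(0).round(4))
red=((H<6)|(H>174))&(S>150)&(V>70)&(u<160)&(v>120)&(v<170)
p=X[red];print("red",red.sum(),np.percentile(own(p),[2,98],axis=0).round(4).tolist())
q=p[p[:,2]<.188];f=lambda k:np.hypot(q[:,0]-k[0],q[:,1]-k[1])-.009
r=least_squares(f,[.547,-.178],loss="soft_l1",f_scale=.001);print("knob",r.x.round(4),"own",own(np.r_[r.x,.175]).round(4),np.std(f(r.x)).round(4))
def line(P,rad,q0,fixlean=False):
    def hf(q):
        lean=.65 if fixlean else q[3]; th=yaw if fixlean else q[2]
        d=np.array([-np.sin(lean)*np.cos(th),-np.sin(lean)*np.sin(th),np.cos(lean)])
        w=P-np.array([q[0],q[1],.199]);w=w-np.outer(w@d,d);return np.linalg.norm(w,axis=1)-(q[4] if rad is None else rad)
    r=least_squares(hf,q0,loss="soft_l1",f_scale=.001);return r.x,np.std(hf(r.x))
blk=(V<60)&(u>455)&(u<570)&(v>10)&(v<150)&(X[...,2]>.13)&(X[...,2]<.25)
P=X[blk]; 
d=np.array([-.605*ux[0],-.605*ux[1],.796])
t=P@d; P2=P[(t>np.percentile(t,15))&(t<np.percentile(t,75))]
for fl in (0,1):
    x,e=line(P2,.013,[.48,.045,.1,.65],fl);print("handle z.199",x.round(4),"own",own(np.r_[x[:2],.199]).round(4),e.round(4),len(P2))
print("handle extents along d", np.percentile((P-np.r_[x[:2],.199])@d,[1,50,99]).round(4))
cap=(V>170)&(S<40)&(u>362)&(u<394)&(v>116)&(v<147)
P=X[cap];print("cap top own",own(P).mean(0).round(4),cap.sum())
# fork/crank arm pixels edges: own y/x at arm
for (a,b) in [(377,131),(118,135),(285,141),(278,128),(278,152),(315,140),(473,150),(240,141)]: print((a,b),O[b,a].round(4))
E
python3 fit1.py
python3 - <<'E'
import cv2
a=cv2.imread("pics/wrist1.png")[60:230,80:500];cv2.imwrite("pics/wrist1c.png",cv2.resize(a,(798,323),interpolation=cv2.INTER_CUBIC))
E
```

```text
screw [280.1  58.4] [ 0.4646 -0.0976  0.0168] [ 0.4525 -0.1435  0.0168]
screw [424.5  58.3] [0.4508 0.0412 0.0168] [ 0.4527 -0.004   0.0168]
screw [284.2 205.3] [ 0.6084 -0.0834  0.0167] [ 0.5971 -0.1438  0.0167]
screw [412.2 205.2] [0.5946 0.0555 0.0168] [ 0.5971 -0.0041  0.0168]
red 1557 [[nan, nan, nan], [nan, nan, nan]]
knob [ 0.5445 -0.1772] own [ 0.5241 -0.2307  0.175 ] 0.0167
handle z.199 [0.4793 0.0455 0.0907 0.6557] own [ 0.4815 -0.0026  0.199 ] 0.0005 3724
handle z.199 [0.4794 0.0455 0.1    0.65  ] own [ 0.4816 -0.0026  0.199 ] 0.0005 3724
handle extents along d [-0.055  -0.0036  0.0196]
cap top own [nan nan nan] 577
(377, 131) [ 0.5169 -0.069   0.1572]
(118, 135) [ 0.5184 -0.2235  0.1851]
(285, 141) [ 0.5236 -0.13    0.1467]
(278, 128) [ 0.5151 -0.1349  0.1432]
(278, 152) [ 0.5302 -0.134   0.1566]
(315, 140) [ 0.5229 -0.1094  0.1491]
(473, 150) [ 0.5292 -0.0039  0.1551]
(240, 141) [ 0.5235 -0.1604  0.1487]
```

View pics/wrist1c.png

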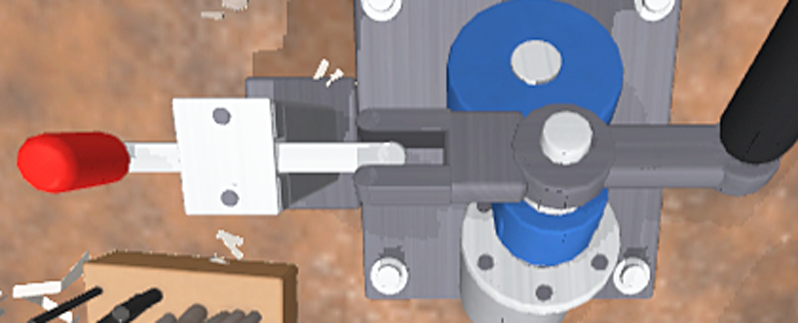

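```bash
cat >> fit1.py <<'E'
print("----")
ok=np.isfinite(X[...,0])
q=X[red&ok];print(len(q),np.percentile(own(q),[2,98],axis=0).round(4).tolist());top=q[q[:,2]>.1935];q=q[(q[:,2]<.186)&(q[:,2]>.15)]
r=least_squares(f,[.547,-.178],loss="soft_l1",f_scale=.001);print("knob",r.x.round(4),"own",own(np.r_[r.x,.175]).round(4),np.std(f(r.x)).round(4))
print("knob top own",own(top).mean(0).round(4),len(top))
P=X[cap&ok];t=P@d;print("cap own",own(P).mean(0).round(4),len(P),np.percentile(t,[2,50,98]).round(4))
tp=P[t>np.percentile(t,70)];print("cap top",own(tp).mean(0).round(4))
for nm,mm in [("cap",cap&ok)]:
    x,e=line(X[mm][t<np.percentile(t,98)-.002],None,[.49,-.03,.1,.65,.007],1);print("cyl",x.round(4),"own",own(np.r_[x[:2],.199]).round(4),e.round(4))
# blue collar cyl
blue=(H>100)&(H<125)&(S>150)&ok&(v>160)&(v<205);x,e=line(X[blue],None,[.49,-.03,.1,.65,.02],1);print("collar",x.round(4),own(np.r_[x[:2],.199]).round(4),e.round(4))
# weight disk top face: fit circle centre in own y
blue=(H>100)&(H<125)&(S>150)&ok&(v<120);print("weight",own(X[blue]).mean(0).round(4),np.percentile(own(X[blue])[:,1],[1,99]).round(4))
E
python3 fit1.py | sed -n '/----/,$p'
```

```text
----
1548 [[0.516, -0.2368, 0.1533], [0.5327, -0.2214, 0.1938]]
knob [ 0.5445 -0.1772] own [ 0.5241 -0.2307  0.175 ] 0.0003
knob top own [ 0.524  -0.2295  0.1939] 70
cap own [ 0.5177 -0.0683  0.156 ] 576 [-0.1951 -0.1884 -0.1868]
cap top [ 0.5154 -0.0678  0.1562]
cyl [ 0.4882 -0.0196  0.0919  0.65    0.0072] own [ 0.4838 -0.0682  0.199 ] 0.0013
collar [ 0.4866 -0.02    0.1019  0.65    0.0209] [ 0.4822 -0.0685  0.199 ] 0.0019
weight [ 0.4884 -0.0743  0.1055] [-0.1088 -0.0155]
```

```bash
cat >> h.py <<'E'
Rt0=np.stack([-uz,uy,ux],1)
def to(own):
    s,p,R=state();w=own[0]*ux+own[1]*uy+own[2]*uz
    a,b=delta(p,R,w,Rt0);return a.round(4),b.round(4)
def show():
    s,p,R=state();F=np.array(s["contact_force"])
    print("t",round(float(s["time"]),2),"own",np.array([p@ux,p@uy,p[2]]).round(4),"F own",np.array([F@ux,F@uy,F[2]]).round(2),"op",round(float(s["opening"]),4),"rot",Ro.from_matrix(R.T@Rt0).as_rotvec().round(4),"q",np.round(s["qpos"],2))
E
python3 -c "
from h import *
show();print(to([.5241,-.2307,.22]),to([.5241,-.2307,.157]))"
```

```text
t 1.65 own [ 0.5925 -0.1096  0.2602] F own [ 0.48  1.15 -0.44] op 1.0003 rot [-0.0016 -0.0002  0.0001] q [-0.25  0.11  1.73 -0.    1.3  -1.92]
(array([ 0.0402, -0.1213, -0.0682]), array([-0.0016, -0.0002,  0.0001])) (array([ 0.1032, -0.1212, -0.0682]), array([-0.0016, -0.0002,  0.0001]))
```

Call:
play_rows --claw '[0,0,0,0,0,40,80,80,80,80,80,80]' --travel '[[0.0,-0.02,-0.012],[0.0,-0.05,-0.03],[0.0,-0.08,-0.046],[0.01,-0.105,-0.06],[0.02,-0.1212,-0.0682],[0.035,-0.1212,-0.0682],[0.05,-0.1212,-0.0682],[0.065,-0.1212,-0.0682],[0.08,-0.1212,-0.0682],[0.092,-0.1212,-0.0682],[0.099,-0.1212,-0.0682],[0.102,-0.1212,-0.0682]]' --dr '[[-0.0016,0,0],[-0.0016,0,0],[-0.0016,0,0],[-0.0016,0,0],[-0.0016,0,0],[-0.0016,0,0],[-0.0016,0,0],[-0.0016,0,0],[-0.0016,0,0],[-0.0016,0,0],[-0.0016,0,0],[-0.0016,0,0]]' --force 20

```text
time: 2.85
eef_pos: [0.5442, -0.1767, 0.157]
tcp_rot: [-0.035, 0.707, 0.036, 0.706]
contact_force: [-0.1, 0.7, 0.0]
opening: 0.689
```

```bash
python3 - <<'E'
from h import *
from plant import vision
show()
c=vision.read_camera("wrist");cv2.imwrite("pics/wrist2.png",c["img"][:,:,::-1]);show()
E
```

```text
t 2.85 own [ 0.5238 -0.2301  0.157 ] F own [-0.07  0.67  0.01] op 0.6888 rot [ 0.0004 -0.0016 -0.0008] q [-0.49  0.14  1.9  -0.    1.11 -2.16]
t 2.9 own [ 0.5239 -0.2303  0.1572] F own [-0.69 -0.15 -0.68] op 0.6811 rot [ 0.0002 -0.0013 -0.0006] q [-0.49  0.14  1.9  -0.    1.11 -2.16]
```

View pics/wrist2.png

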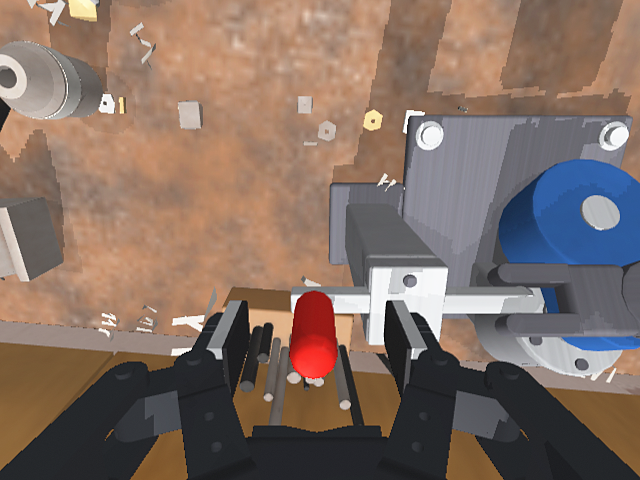

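The knob sits centred between the pads (at about (315,330)), with the chuck and V block away on the left. Now I close gently.

Call:
play_rows --claw '[130,170,190,195,198,201,203,203,203]' --travel '[[0,0,0],[0,0,0],[0,0,0],[0,0,0],[0,0,0],[0,0,0],[0,0,0],[0,0,0],[0,0,0]]' --dr '[[0,0,0],[0,0,0],[0,0,0],[0,0,0],[0,0,0],[0,0,0],[0,0,0],[0,0,0],[0,0,0]]' --force 20

```text
time: 3.8
eef_pos: [0.5446, -0.1774, 0.1578]
tcp_rot: [-0.036, 0.706, 0.035, 0.706]
contact_force: [-0.3, -2.8, 2.9]
opening: 0.206
```

```bash
python3 -c "
from h import *
show()"
```

```text
t 3.8 own [ 0.5242 -0.2309  0.1578] F own [-0.53 -2.72  2.88] op 0.2057 rot [ 0.0002 -0.0004  0.0008] q [-0.49  0.14  1.89 -0.    1.11 -2.16]
```

Call:
play_rows --claw '[206,208,208,208]' --travel '[[-0.001,0,0],[-0.001,0,0],[-0.001,0,0],[-0.001,0,0]]' --dr '[[0,0,0],[0,0,0],[0,0,0],[0,0,0]]'

```text
time: 4.2
eef_pos: [0.5445, -0.1772, 0.1581]
tcp_rot: [-0.035, 0.706, 0.035, 0.706]
contact_force: [2.6, -2.5, -4.7]
opening: 0.205
```

```bash
python3 -c "
from h import *
show()"
```

```text
t 4.2 own [ 0.5241 -0.2307  0.1581] F own [ 2.31 -2.73 -4.73] op 0.2055 rot [ 0.0001 -0.0007  0.0003] q [-0.49  0.13  1.89 -0.    1.11 -2.16]
```

Call:
play_rows --claw '[208,208,208,208,208,208,208,208,208,208,208,208]' --travel '[[0,-0.001,0],[0,-0.003,0],[0,-0.006,0],[0,-0.01,0],[0,-0.014,0],[0,-0.018,0],[0,-0.022,0],[0,-0.026,0],[0,-0.029,0],[0,-0.0315,0],[0,-0.033,0],[0,-0.0335,0]]' --dr '[[0,0,0],[0,0,0],[0,0,0],[0,0,0],[0,0,0],[0,0,0],[0,0,0],[0,0,0],[0,0,0],[0,0,0],[0,0,0],[0,0,0]]'

```text
time: 5.4
eef_pos: [0.5477, -0.2106, 0.158]
tcp_rot: [-0.035, 0.707, 0.035, 0.706]
contact_force: [1.6, 3.7, -2.4]
opening: 0.202
```

```bash
python3 -c "
from h import *
show()"
```

```text
t 5.4 own [ 0.524  -0.2643  0.158 ] F own [ 1.96  3.48 -2.36] op 0.2025 rot [ 0.     -0.0009  0.0001] q [-0.54  0.17  1.86 -0.    1.12 -2.21]
```

Call:
play_rows --claw '[208,208,208]' --travel '[[0,-0.0008,0],[0,-0.0015,0],[0,-0.0015,0]]' --dr '[[0,0,0],[0,0,0],[0,0,0]]'

```text
time: 5.7
eef_pos: [0.5479, -0.2122, 0.158]
tcp_rot: [-0.035, 0.707, 0.035, 0.706]
contact_force: [2.3, 2.9, -2.7]
opening: 0.2
```

```bash
python3 -c "
from h import *
show()"
```

```text
t 5.7 own [ 0.524  -0.2659  0.158 ] F own [ 2.61  2.67 -2.71] op 0.1998 rot [ 0.0001 -0.0009  0.0003] q [-0.54  0.17  1.86 -0.    1.12 -2.21]
```

Call:
play_rows --claw '[208,208,208]' --travel '[[0,-0.0005,0],[0,-0.001,0],[0,-0.001,0]]' --dr '[[0,0,0],[0,0,0],[0,0,0]]'

```text
time: 6.0
eef_pos: [0.548, -0.2131, 0.158]
tcp_rot: [-0.035, 0.707, 0.035, 0.706]
contact_force: [0.5, 3.7, -0.7]
opening: 0.203
```

```bash
python3 - <<'E'
from h import *
from plant import vision
show()
c=vision.read_camera("wrist");cv2.imwrite("pics/wrist3.png",c["img"][:,:,::-1]);np.savez("wrist3.npz",**c)
E
```

```text
t 6.0 own [ 0.524  -0.2667  0.158 ] F own [ 0.91  3.59 -0.69] op 0.2025 rot [ 0.0001 -0.001  -0.0001] q [-0.54  0.17  1.86 -0.    1.12 -2.21]
```

View pics/wrist3.png

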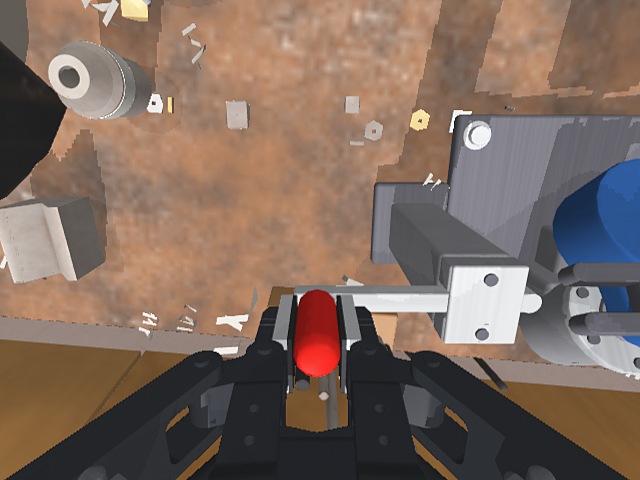

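Call:
play_rows --claw '[208,208,208,208]' --travel '[[0,-0.0005,0],[0,-0.001,0],[0,-0.001,0],[0,-0.001,0]]' --dr '[[0,0,0],[0,0,0],[0,0,0],[0,0,0]]'

```text
time: 6.45
eef_pos: [0.548, -0.2131, 0.1579]
tcp_rot: [-0.035, 0.707, 0.036, 0.706]
contact_force: [1.4, 5.8, -0.5]
opening: 0.199
```

```bash
python3 - <<'E'
from h import *
show()
E
```

```text
t 6.45 own [ 0.524  -0.2668  0.1579] F own [ 1.95  5.67 -0.54] op 0.1994 rot [ 0.0001 -0.0013 -0.0022] q [-0.54  0.17  1.86  0.    1.12 -2.22]
```

Call:
play_rows --claw '[190,150,120,100,90,80,60,40,20,0,0,0,0,0,0,0]' --travel '[[0,0.001,0],[0,0.001,0],[0,0,0],[-0.005,0,0],[-0.02,0,0],[-0.045,0,0],[-0.075,0,0],[-0.1,0.02,-0.003],[-0.11,0.055,-0.009],[-0.11,0.095,-0.015],[-0.11,0.135,-0.022],[-0.11,0.175,-0.029],[-0.11,0.21,-0.034],[-0.11,0.24,-0.039],[-0.11,0.258,-0.042],[-0.11,0.264,-0.042]]' --dr '[[0,0,0],[0,0,0],[0,0,0],[0,0,0],[0,0,0],[0,0,0],[0,0,0],[0,0,0],[0,0,0],[0,0,0],[0,0,0],[0,0,0],[0,0,0],[0,0,0],[0,0,0],[0,0,0]]'

```text
time: 8.05
eef_pos: [0.4798, 0.0465, 0.2702]
tcp_rot: [-0.036, 0.706, 0.037, 0.707]
contact_force: [0.5, -0.1, 0.2]
opening: 1.0
```

```bash
python3 - <<'E'
from h import *
from plant import vision
show()
c=vision.read_camera("wrist");cv2.imwrite("pics/wrist4.png",c["img"][:,:,::-1]);np.savez("wrist4.npz",**c);show()
print(to([.4816,-.0026,.179]))
c=vision.read_camera("scene");X=pts(c);O=np.stack([X@ux,X@uy,X[...,2]],-1)
hsv=cv2.cvtColor(c["img"],cv2.COLOR_RGB2HSV).astype(int);H,S,V=hsv[...,0],hsv[...,1],hsv[...,2]
m=((H<6)|(H>174))&(S>170)&(V>80)&(abs(O[...,0]-.524)<.03)&(abs(O[...,1]+.25)<.05)&(O[...,2]>.14)&(O[...,2]<.2)
print(m.sum(),O[m].mean(0).round(4))
c=dict(np.load("scene0.npz"));X=pts(c);O=np.stack([X@ux,X@uy,X[...,2]],-1)
hsv=cv2.cvtColor(c["img"],cv2.COLOR_RGB2HSV).astype(int);H,S,V=hsv[...,0],hsv[...,1],hsv[...,2]
m=((H<6)|(H>174))&(S>170)&(V>80)&(abs(O[...,0]-.524)<.03)&(abs(O[...,1]+.25)<.05)&(O[...,2]>.14)&(O[...,2]<.2)
print(m.sum(),O[m].mean(0).round(4))
E
```

```text
t 8.05 own [ 0.482  -0.0016  0.2702] F own [ 0.46 -0.15  0.19] op 1.0004 rot [ 0.0024  0.001  -0.0015] q [-0.12 -0.18  1.99  0.    1.33 -1.79]
t 8.1 own [ 0.4823 -0.0018  0.27  ] F own [ 0.5   0.17 -0.94] op 1.0002 rot [ 0.002   0.0009 -0.0018] q [-0.12 -0.18  1.99  0.    1.33 -1.79]
(array([ 0.091 , -0.001 , -0.0008]), array([ 0.002 ,  0.0009, -0.0018]))
144 [ 0.5194 -0.2689  0.175 ]
144 [ 0.5195 -0.2337  0.1755]
```

View pics/wrist4.png

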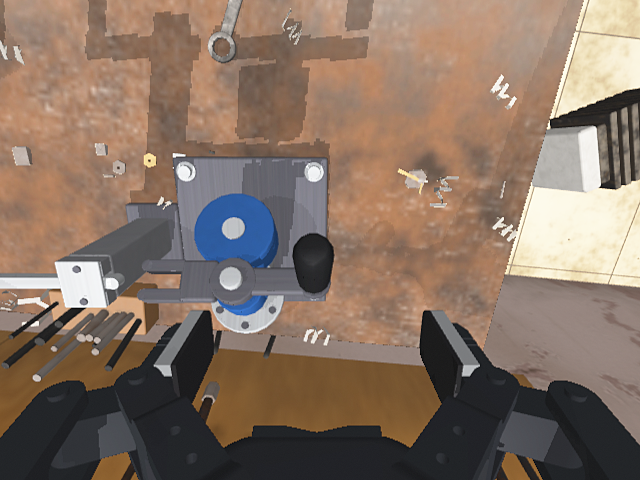

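The bolt nose is clear of the fork (wrist view (112,283)), and the handle sits centred at (315,262). I'll do a quick refit of the shaft and handle from this view before descending.

```bash
cat > fit4.py <<'E'
from h import *
from scipy.optimize import least_squares
c=dict(np.load("wrist4.npz"));X=pts(c);hsv=cv2.cvtColor(c["img"],cv2.COLOR_RGB2HSV).astype(int);H,S,V=hsv[...,0],hsv[...,1],hsv[...,2]
v,u=np.mgrid[0:480,0:640];O=np.stack([X@ux,X@uy,X[...,2]],-1);ok=np.isfinite(X[...,0])
def fit(m,rad,q0):
    P=O[m];d=np.array([-np.sin(.65),0,np.cos(.65)])
    def f(q):
        w=P-np.array([q[0],q[1],.199]);w=w-np.outer(w@d,d);return np.linalg.norm(w,axis=1)-(q[2] if rad is None else rad)
    r=least_squares(f,q0,loss="soft_l1",f_scale=.0005);return r.x.round(4),np.std(f(r.x)).round(4),m.sum()
hm=(V<60)&ok&(abs(u-314)<25)&(v>225)&(v<300)&(O[...,2]>.15)&(O[...,2]<.21)
print("handle",fit(hm,.013,[.48,0,.013]))
bl=(H>100)&(H<125)&(S>150)&ok
w=bl&(O[...,0]<.52);
print("collar",fit(bl&(v>297),None,[.48,-.07,.02]))
# weight axis: weight disk cyl
print("weight extents y",np.percentile(O[bl&(v<275)&(u<285)][:,1],[0.5,50,99.5]).round(4))
gr=(S<40)&(V>120)&ok&(O[...,2]<.13)&(O[...,2]>.03)&(u>205)&(u<290)&(v>290)
print("flange",fit(gr,None,[.48,-.07,.035]), np.percentile(O[gr][:,1],[.5,99.5]).round(4))
cp=(V>170)&(S<40)&ok&(abs(u-231)<13)&(v>264)&(v<292);P=O[cp];print("cap",cp.sum(),P.mean(0).round(4),np.percentile(P[:,1],[1,99]).round(4))
E
python3 fit4.py
```

```text
handle (array([ 0.4818, -0.0026,  0.013 ]), np.float64(0.0015), np.int64(765))
collar (array([-875.6749,  381.0677,  794.8488]), np.float64(0.0144), np.int64(503))
weight extents y [-0.107  -0.0688 -0.0382]
flange (array([ 0.4796, -0.069 ,  0.0313]), np.float64(0.0102), np.int64(1257)) [-0.1271 -0.0326]
cap 380 [ 0.5166 -0.0675  0.1558] [-0.0754 -0.0598]
```

Call:
play_rows --claw '[0,0,30,60,90,120,140,155,165,170,174,177,179,179]' --travel '[[0.02,-0.001,-0.0007],[0.045,-0.001,-0.0007],[0.065,-0.001,-0.0007],[0.08,-0.001,-0.0007],[0.088,-0.001,-0.0007],[0.091,-0.001,-0.0007],[0.091,-0.001,-0.0007],[0.091,-0.001,-0.0007],[0.091,-0.001,-0.0007],[0.091,-0.001,-0.0007],[0.091,-0.001,-0.0007],[0.091,-0.001,-0.0007],[0.091,-0.001,-0.0007],[0.091,-0.001,-0.0007]]' --dr '[[0.002,0.001,-0.002],[0.002,0.001,-0.002],[0.002,0.001,-0.002],[0.002,0.001,-0.002],[0.002,0.001,-0.002],[0.002,0.001,-0.002],[0.002,0.001,-0.002],[0.002,0.001,-0.002],[0.002,0.001,-0.002],[0.002,0.001,-0.002],[0.002,0.001,-0.002],[0.002,0.001,-0.002],[0.002,0.001,-0.002],[0.002,0.001,-0.002]]' --force 20

```text
time: 9.55
eef_pos: [0.4799, 0.0444, 0.1791]
tcp_rot: [-0.035, 0.706, 0.035, 0.706]
contact_force: [0.1, -0.7, 1.8]
opening: 0.3
```

```bash
python3 -c "
from h import *
show()"
```

```text
t 9.55 own [ 0.4819 -0.0037  0.1791] F own [ 0.05 -0.75  1.82] op 0.2998 rot [-0.0006 -0.0002  0.0008] q [-0.12 -0.1   2.09 -0.    1.15 -1.79]
```

Call:
play_rows --claw '[181,183,184,184]' --travel '[[0,0,0],[0,0,0],[0,0,0],[0,0,0]]' --dr '[[0,0,0],[0,0,0],[0,0,0],[0,0,0]]'

```text
time: 9.95
eef_pos: [0.4799, 0.0444, 0.1791]
tcp_rot: [-0.035, 0.706, 0.035, 0.706]
contact_force: [-0.6, -0.4, 1.0]
opening: 0.298
```

```bash
python3 - <<'E'
from h import *
from plant import vision
show()
c=vision.read_camera("wrist");cv2.imwrite("pics/wrist5.png",c["img"][:,:,::-1]);show()
E
```

```text
t 9.95 own [ 0.4819 -0.0037  0.1791] F own [-0.64 -0.3   0.98] op 0.2975 rot [-0.0005 -0.0001  0.0009] q [-0.12 -0.1   2.09 -0.    1.15 -1.79]
t 10.0 own [ 0.4819 -0.0037  0.1791] F own [-1.35 -0.79  1.51] op 0.2967 rot [-0.0006 -0.0002  0.0009] q [-0.12 -0.1   2.09 -0.    1.15 -1.79]
```

View pics/wrist5.png

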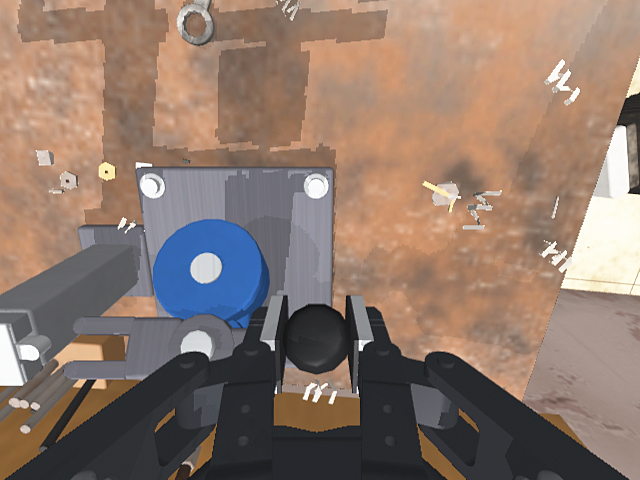

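```bash
cat > circ.py <<'E'
from h import *
import sys
CY,CX,CZ,r=[float(a) for a in sys.argv[1:5]]
ths=[float(eval(a)) for a in sys.argv[5].split(",")] if "," in sys.argv[5] else None
if ths is None:
    a,b,n=sys.argv[5].split(":");ths=np.linspace(float(a),float(b),int(n)+1)[1:]
show()
s,p,R=state();o=np.array([p@ux,p@uy,p[2]])
e=o-[CX,CY,CZ]; sl=np.array([.796,0,.605]);nn=np.array([-.605,0,.796])
th=np.arctan2(e@sl,e[1]);F=np.array(s["contact_force"]);F=np.array([F@ux,F@uy,F[2]])
rad=np.cos(th)*np.array([0,1,0])+np.sin(th)*sl;tan=-np.sin(th)*np.array([0,1,0])+np.cos(th)*sl
print("theta",th.round(3),"r",np.hypot(e@sl,e[1]).round(4),"out of plane",(e@nn).round(4),"F on tool rad/tan/norm",(F@rad).round(2),(F@tan).round(2),(F@nn).round(2))
rows=[]
for t in ths:
    P=np.array([CX+r*np.sin(t)*.796,CY+r*np.cos(t),CZ+r*np.sin(t)*.605])
    rows.append((R.T@(P@[1,0,0]*ux+P[1]*uy+P[2]*uz-p)).round(4).tolist())
print("dr",Ro.from_matrix(R.T@Rt0).as_rotvec().round(4).tolist());print(np.round(ths,2).tolist());print(rows)
E
python3 circ.py -.0692 .4819 .1791 .0655 .02,.05,.1,.16,.22,.28,.34,.4
```

```text
t 10.0 own [ 0.4819 -0.0037  0.1791] F own [-1.35 -0.79  1.51] op 0.2967 rot [-0.0006 -0.0002  0.0009] q [-0.12 -0.1   2.09 -0.    1.15 -1.79]
theta 0.0 r 0.0655 out of plane 0.0 F on tool rad/tan/norm -0.79 -0.16 2.02
dr [-0.0006, -0.0002, 0.0009]
[0.02, 0.05, 0.1, 0.16, 0.22, 0.28, 0.34, 0.4]
[[-0.0008, 0.0, 0.001], [-0.002, -0.0001, 0.0026], [-0.004, -0.0003, 0.0052], [-0.0063, -0.0008, 0.0083], [-0.0086, -0.0016, 0.0114], [-0.0109, -0.0025, 0.0144], [-0.0132, -0.0037, 0.0174], [-0.0154, -0.0052, 0.0203]]
```

Call:
play_rows --claw '[185,185,185,185,185,185,185,185]' --travel '[[-0.0008,0,0.001],[-0.002,-0.0001,0.0026],[-0.004,-0.0003,0.0052],[-0.0063,-0.0008,0.0083],[-0.0086,-0.0016,0.0114],[-0.0109,-0.0025,0.0144],[-0.0132,-0.0037,0.0174],[-0.0154,-0.0052,0.0203]]' --dr '[[0,0,0],[0,0,0],[0,0,0],[0,0,0],[0,0,0],[0,0,0],[0,0,0],[0,0,0]]'

```text
time: 10.8
eef_pos: [0.5003, 0.0415, 0.1944]
tcp_rot: [-0.035, 0.707, 0.035, 0.706]
contact_force: [-4.8, 0.7, 0.9]
opening: 0.297
```

```bash
python3 circ.py -.0692 .4819 .1791 .0655 .46,.52,.58,.64,.7,.76,.82,.88,.94,1.0
```

```text
t 10.8 own [ 0.502  -0.0087  0.1944] F own [-4.71  1.22  0.93] op 0.2966 rot [-0.0005 -0.0018  0.0001] q [-0.12 -0.06  2.03 -0.    1.18 -1.79]
theta 0.395 r 0.0656 out of plane 0.0 F on tool rad/tan/norm -0.1 -3.41 3.59
dr [-0.0005, -0.0018, 0.0001]
[0.46, 0.52, 0.58, 0.64, 0.7, 0.76, 0.82, 0.88, 0.94, 1.0]
[[-0.0023, -0.0018, 0.0031], [-0.0044, -0.0037, 0.0058], [-0.0065, -0.0057, 0.0085], [-0.0084, -0.008, 0.0111], [-0.0103, -0.0104, 0.0135], [-0.012, -0.013, 0.0158], [-0.0137, -0.0158, 0.018], [-0.0153, -0.0188, 0.0201], [-0.0168, -0.0219, 0.022], [-0.0181, -0.0251, 0.0238]]
```

Call:
play_rows --claw '[185,185,185,185,185,185,185,185,185,185]' --travel '[[-0.0023,-0.0018,0.0031],[-0.0044,-0.0037,0.0058],[-0.0065,-0.0057,0.0085],[-0.0084,-0.008,0.0111],[-0.0103,-0.0104,0.0135],[-0.012,-0.013,0.0158],[-0.0137,-0.0158,0.018],[-0.0153,-0.0188,0.0201],[-0.0168,-0.0219,0.022],[-0.0181,-0.0251,0.0238]]' --dr '[[0,-0.001,0],[0,-0.001,0],[0,-0.001,0],[0,-0.001,0],[0,-0.001,0],[0,-0.001,0],[0,-0.001,0],[0,-0.001,0],[0,-0.001,0],[0,-0.001,0]]'

```text
time: 11.8
eef_pos: [0.5255, 0.0203, 0.2119]
tcp_rot: [-0.034, 0.708, 0.037, 0.705]
contact_force: [-7.7, 4.2, 1.1]
opening: 0.293
```

```bash
python3 circ.py -.0692 .4819 .1791 .0655 1.0:1.7:10
```

```text
t 11.8 own [ 0.5249 -0.0322  0.2119] F own [-7.21  4.94  1.06] op 0.2932 rot [-0.0006 -0.0042 -0.0043] q [-0.16 -0.02  1.96  0.    1.21 -1.83]
theta 0.971 r 0.0655 out of plane 0.0001 F on tool rad/tan/norm -1.42 -6.95 5.2
dr [-0.0006, -0.0042, -0.0043]
[1.07, 1.14, 1.21, 1.28, 1.35, 1.42, 1.49, 1.56, 1.63, 1.7]
[[-0.002, -0.0055, 0.0027], [-0.0033, -0.0096, 0.0044], [-0.0044, -0.0138, 0.0058], [-0.0053, -0.0182, 0.0069], [-0.006, -0.0226, 0.0079], [-0.0066, -0.0271, 0.0085], [-0.0069, -0.0316, 0.009], [-0.007, -0.0362, 0.0091], [-0.007, -0.0408, 0.009], [-0.0068, -0.0454, 0.0087]]
```

Call:
play_rows --claw '[185,185,185,185,185,185,185,185,185,185]' --travel '[[-0.002,-0.0055,0.0027],[-0.0033,-0.0096,0.0044],[-0.0044,-0.0138,0.0058],[-0.0053,-0.0182,0.0069],[-0.006,-0.0226,0.0079],[-0.0066,-0.0271,0.0085],[-0.0069,-0.0316,0.009],[-0.007,-0.0362,0.0091],[-0.007,-0.0408,0.009],[-0.0068,-0.0454,0.0087]]' --dr '[[0,-0.003,-0.003],[0,-0.003,-0.003],[0,-0.003,-0.003],[0,-0.003,-0.003],[0,-0.003,-0.003],[0,-0.003,-0.003],[0,-0.003,-0.003],[0,-0.003,-0.003],[0,-0.003,-0.003],[0,-0.003,-0.003]]'

```text
time: 12.8
eef_pos: [0.5385, -0.0215, 0.2186]
tcp_rot: [-0.032, 0.707, 0.038, 0.706]
contact_force: [-4.6, 8.1, 0.4]
opening: 0.299
```

```bash
python3 circ.py -.0692 .4819 .1791 .0655 1.7:2.4:10
```

```text
t 12.8 own [ 0.5337 -0.0751  0.2186] F own [-3.78  8.51  0.41] op 0.299 rot [-0.0008 -0.0015 -0.0079] q [-0.23 -0.    1.92  0.01  1.23 -1.9 ]
theta 1.661 r 0.0653 out of plane 0.0001 F on tool rad/tan/norm -3.52 -8.23 2.62
dr [-0.0008, -0.0015, -0.0079]
[1.77, 1.84, 1.91, 1.98, 2.05, 2.12, 2.19, 2.26, 2.33, 2.4]
[[0.0006, -0.007, -0.0006], [0.0012, -0.0115, -0.0015], [0.002, -0.0159, -0.0026], [0.0029, -0.0202, -0.0039], [0.0041, -0.0243, -0.0055], [0.0054, -0.0283, -0.0073], [0.0069, -0.0322, -0.0093], [0.0086, -0.0358, -0.0115], [0.0104, -0.0393, -0.0139], [0.0124, -0.0425, -0.0165]]
```

Call:
play_rows --claw '[185,185,185,185,185,185,185,185,185,185]' --travel '[[0.0008,-0.007,-0.001],[0.0014,-0.0114,-0.0019],[0.0022,-0.0158,-0.003],[0.0031,-0.02,-0.0043],[0.0043,-0.0241,-0.0059],[0.0056,-0.0281,-0.0077],[0.0071,-0.032,-0.0097],[0.0088,-0.0355,-0.0119],[0.0106,-0.039,-0.0143],[0.0126,-0.0422,-0.0168]]' --dr '[[0,-0.001,-0.006],[0,-0.001,-0.006],[0,-0.001,-0.006],[0,-0.001,-0.006],[0,-0.001,-0.006],[0,-0.001,-0.006],[0,-0.001,-0.006],[0,-0.001,-0.006],[0,-0.001,-0.006],[0,-0.001,-0.006]]'

```text
time: 13.8
eef_pos: [0.5275, -0.0629, 0.207]
tcp_rot: [-0.032, 0.705, 0.037, 0.708]
contact_force: [-2.2, 8.1, 3.6]
opening: 0.296
```

```bash
python3 circ.py -.0692 .4819 .1791 .0653 2.4:3.1:10
```

```text
t 13.8 own [ 0.5186 -0.1152  0.207 ] F own [-1.42  8.29  3.62] op 0.2959 rot [-0.0011  0.0046 -0.0068] q [-0.31 -0.01  1.95  0.01  1.2  -1.99]
theta 2.355 r 0.0651 out of plane 0.0 F on tool rad/tan/norm -5.11 -6.61 3.74
dr [-0.0011, 0.0046, -0.0068]
[2.47, 2.54, 2.61, 2.68, 2.75, 2.82, 2.89, 2.96, 3.03, 3.1]
[[0.0033, -0.0051, -0.0043], [0.0055, -0.0079, -0.0073], [0.0078, -0.0103, -0.0104], [0.0102, -0.0125, -0.0136], [0.0127, -0.0145, -0.0169], [0.0152, -0.0161, -0.0203], [0.0178, -0.0174, -0.0238], [0.0205, -0.0184, -0.0274], [0.0232, -0.0191, -0.031], [0.026, -0.0195, -0.0346]]
```

```bash
python3 circ.py -.0685 .4819 .1791 .0647 2.4:3.1:10
```

```text
t 13.8 own [ 0.5186 -0.1152  0.207 ] F own [-1.42  8.29  3.62] op 0.2959 rot [-0.0011  0.0046 -0.0068] q [-0.31 -0.01  1.95  0.01  1.2  -1.99]
theta 2.363 r 0.0656 out of plane 0.0 F on tool rad/tan/norm -5.16 -6.57 3.74
dr [-0.0011, 0.0046, -0.0068]
[2.47, 2.54, 2.61, 2.68, 2.75, 2.82, 2.89, 2.96, 3.03, 3.1]
[[0.0035, -0.004, -0.0046], [0.0057, -0.0067, -0.0076], [0.008, -0.0091, -0.0106], [0.0103, -0.0113, -0.0138], [0.0128, -0.0132, -0.0171], [0.0153, -0.0148, -0.0205], [0.0179, -0.0161, -0.0239], [0.0206, -0.0171, -0.0275], [0.0233, -0.0178, -0.031], [0.026, -0.0182, -0.0346]]
```

Call:
play_rows --claw '[185,185,185,185,185,185,185,185,185,185]' --travel '[[0.0035,-0.0042,-0.0046],[0.0057,-0.0068,-0.0076],[0.008,-0.0091,-0.0106],[0.0103,-0.0113,-0.0138],[0.0128,-0.0132,-0.0171],[0.0153,-0.0148,-0.0205],[0.0179,-0.0161,-0.0239],[0.0206,-0.0171,-0.0275],[0.0233,-0.0178,-0.031],[0.026,-0.0182,-0.0346]]' --dr '[[0,0.004,-0.006],[0,0.004,-0.006],[0,0.004,-0.006],[0,0.004,-0.006],[0,0.004,-0.006],[0,0.004,-0.006],[0,0.004,-0.006],[0,0.004,-0.006],[0,0.004,-0.006],[0,0.004,-0.006]]'

```text
time: 14.8
eef_pos: [0.4953, -0.0848, 0.1811]
tcp_rot: [-0.035, 0.705, 0.035, 0.707]
contact_force: [0.3, 2.1, 4.2]
opening: 0.297
```

```bash
python3 circ.py -.0685 .4819 .1791 .0647 3.1:3.8:10
```

```text
t 14.8 own [ 0.4844 -0.1338  0.1811] F own [0.47 2.06 4.19] op 0.2975 rot [-0.0011  0.0021  0.0005] q [-0.37 -0.05  2.04  0.    1.15 -2.04]
theta 3.093 r 0.0654 out of plane 0.0001 F on tool rad/tan/norm -1.92 -3.01 3.05
dr [-0.0011, 0.0021, 0.0005]
[3.17, 3.24, 3.31, 3.38, 3.45, 3.52, 3.59, 3.66, 3.73, 3.8]
[[0.0031, 0.0006, -0.0039], [0.0058, 0.0009, -0.0075], [0.0085, 0.0015, -0.0111], [0.0112, 0.0024, -0.0147], [0.0138, 0.0036, -0.0181], [0.0164, 0.0051, -0.0215], [0.0189, 0.007, -0.0248], [0.0213, 0.0091, -0.028], [0.0236, 0.0114, -0.0311], [0.0259, 0.0141, -0.0341]]
```

Call:
play_rows --claw '[185,185,185,185,185,185,185,185,185,185]' --travel '[[0.0031,0.0004,-0.0039],[0.0058,0.0007,-0.0075],[0.0085,0.0013,-0.0111],[0.0112,0.0022,-0.0147],[0.0138,0.0034,-0.0181],[0.0164,0.005,-0.0215],[0.0189,0.0068,-0.0248],[0.0213,0.009,-0.028],[0.0236,0.0113,-0.0311],[0.0259,0.014,-0.0341]]' --dr '[[0,0.001,0],[0,0.001,0],[0,0.001,0],[0,0.001,0],[0,0.001,0],[0,0.001,0],[0,0.001,0],[0,0.001,0],[0,0.001,0],[0,0.001,0]]'

```text
time: 15.8
eef_pos: [0.4591, -0.0738, 0.1545]
tcp_rot: [-0.035, 0.707, 0.035, 0.706]
contact_force: [-4.2, 0.5, 2.0]
opening: 0.294
```

```bash
python3 circ.py -.0686 .4819 .1791 .0649 3.8:4.5:10
```

```text
t 15.8 own [ 0.4494 -0.1193  0.1545] F own [-4.17  0.94  1.98] op 0.2937 rot [-0.001  -0.0007 -0.0002] q [-0.38 -0.11  2.15 -0.    1.1  -2.05]
theta -2.464 r 0.065 out of plane 0.0 F on tool rad/tan/norm 0.6 2.25 4.1
dr [-0.001, -0.0007, -0.0002]
[3.87, 3.94, 4.01, 4.08, 4.15, 4.22, 4.29, 4.36, 4.43, 4.5]
[[0.0015, 0.0022, -0.0019], [0.0035, 0.0054, -0.0045], [0.0054, 0.0087, -0.007], [0.0071, 0.0123, -0.0092], [0.0086, 0.0161, -0.0113], [0.01, 0.02, -0.0131], [0.0112, 0.0241, -0.0147], [0.0122, 0.0283, -0.016], [0.0131, 0.0326, -0.0172], [0.0138, 0.037, -0.0181]]
```

Call:
play_rows --claw '[185,185,185,185,185,185,185,185,185,185]' --travel '[[0.0015,0.0022,-0.0019],[0.0035,0.0054,-0.0045],[0.0054,0.0087,-0.007],[0.0071,0.0123,-0.0092],[0.0086,0.0161,-0.0113],[0.01,0.02,-0.0131],[0.0112,0.0241,-0.0147],[0.0122,0.0283,-0.016],[0.0131,0.0326,-0.0172],[0.0138,0.037,-0.0181]]' --dr '[[0,0,0],[0,0,0],[0,0,0],[0,0,0],[0,0,0],[0,0,0],[0,0,0],[0,0,0],[0,0,0],[0,0,0]]'

```text
time: 16.8
eef_pos: [0.4371, -0.0377, 0.1405]
tcp_rot: [-0.034, 0.707, 0.036, 0.706]
contact_force: [-3.8, 3.1, 2.9]
opening: 0.291
```

```bash
python3 circ.py -.0686 .4819 .1791 .0649 4.5:5.2:10
```

```text
t 16.8 own [ 0.4312 -0.0811  0.1405] F own [-3.45  3.45  2.88] op 0.291 rot [-0.0013 -0.0008 -0.0022] q [-0.32 -0.15  2.22  0.    1.08 -1.99]
theta -1.765 r 0.065 out of plane -0.0001 F on tool rad/tan/norm 0.32 3.57 4.38
dr [-0.0013, -0.0008, -0.0022]
[4.57, 4.64, 4.71, 4.78, 4.85, 4.92, 4.99, 5.06, 5.13, 5.2]
[[0.0003, 0.0033, -0.0004], [0.0006, 0.0078, -0.0008], [0.0007, 0.0124, -0.001], [0.0006, 0.0169, -0.0008], [0.0003, 0.0214, -0.0005], [-0.0001, 0.0259, 0.0001], [-0.0008, 0.0303, 0.001], [-0.0016, 0.0347, 0.0021], [-0.0027, 0.0389, 0.0034], [-0.0038, 0.043, 0.005]]
```

Call:
play_rows --claw '[185,185,185,185,185,185,185,185,185,185]' --travel '[[0.0003,0.0035,-0.0004],[0.0006,0.0078,-0.0008],[0.0007,0.0124,-0.001],[0.0006,0.0169,-0.0008],[0.0003,0.0214,-0.0005],[-0.0001,0.0259,0.0001],[-0.0008,0.0303,0.001],[-0.0016,0.0347,0.0021],[-0.0027,0.0389,0.0034],[-0.0038,0.043,0.005]]' --dr '[[0,0,-0.001],[0,0,-0.001],[0,0,-0.001],[0,0,-0.001],[0,0,-0.001],[0,0,-0.001],[0,0,-0.001],[0,0,-0.001],[0,0,-0.001],[0,0,-0.001]]'

```text
time: 17.8
eef_pos: [0.4385, 0.0069, 0.1448]
tcp_rot: [-0.034, 0.706, 0.036, 0.707]
contact_force: [-3.1, 4.9, 3.2]
opening: 0.295
```

```bash
python3 circ.py -.0686 .4819 .1791 .0649 5.2:5.9:10
```

```text
t 17.8 own [ 0.4369 -0.0369  0.1448] F own [-2.63  5.2   3.21] op 0.2955 rot [-0.0018  0.0014 -0.0033] q [-0.22 -0.16  2.21  0.    1.09 -1.89]
theta -1.06 r 0.0648 out of plane -0.0001 F on tool rad/tan/norm 2.67 4.46 4.15
dr [-0.0018, 0.0014, -0.0033]
[5.27, 5.34, 5.41, 5.48, 5.55, 5.62, 5.69, 5.76, 5.83, 5.9]
[[-0.001, 0.0027, 0.0011], [-0.0025, 0.0064, 0.0031], [-0.0042, 0.01, 0.0053], [-0.006, 0.0134, 0.0078], [-0.008, 0.0166, 0.0104], [-0.0101, 0.0195, 0.0131], [-0.0123, 0.0222, 0.0161], [-0.0146, 0.0246, 0.0191], [-0.017, 0.0268, 0.0223], [-0.0195, 0.0286, 0.0256]]
```

Call:
play_rows --claw '[185,185,185,185,185,185,185,185,185,185]' --travel '[[-0.0009,0.0028,0.001],[-0.0024,0.0066,0.003],[-0.0041,0.0102,0.0052],[-0.0059,0.0136,0.0077],[-0.0079,0.0168,0.0103],[-0.01,0.0198,0.013],[-0.0122,0.0225,0.016],[-0.0145,0.0249,0.019],[-0.0169,0.0271,0.0222],[-0.0194,0.0289,0.0256]]' --dr '[[0,0.001,-0.002],[0,0.001,-0.002],[0,0.001,-0.002],[0,0.001,-0.002],[0,0.001,-0.002],[0,0.001,-0.002],[0,0.001,-0.002],[0,0.001,-0.002],[0,0.001,-0.002],[0,0.001,-0.002]]'

```text
time: 18.8
eef_pos: [0.4614, 0.0379, 0.1646]
tcp_rot: [-0.035, 0.706, 0.035, 0.706]
contact_force: [-1.3, 0.4, 1.9]
opening: 0.297
```

```bash
python3 circ.py -.0687 .4819 .1791 .0650 5.9:6.6:10
```

```text
t 18.8 own [ 0.4629 -0.0083  0.1646] F own [-1.3   0.53  1.92] op 0.2971 rot [-0.0018  0.0005 -0.0005] q [-0.14 -0.13  2.14  0.    1.12 -1.81]
theta -0.377 r 0.065 out of plane -0.0001 F on tool rad/tan/norm 0.45 0.31 2.32
dr [-0.0018, 0.0005, -0.0005]
[5.97, 6.04, 6.11, 6.18, 6.25, 6.32, 6.39, 6.46, 6.53, 6.6]
[[-0.0024, 0.0015, 0.0031], [-0.0051, 0.0027, 0.0066], [-0.0077, 0.0037, 0.0101], [-0.0105, 0.0043, 0.0137], [-0.0132, 0.0046, 0.0173], [-0.016, 0.0046, 0.0209], [-0.0187, 0.0043, 0.0245], [-0.0214, 0.0037, 0.0281], [-0.0241, 0.0027, 0.0317], [-0.0268, 0.0015, 0.0351]]
```

```bash
python3 circ.py -.0687 .4819 .1791 .0650 5.9:7.3:20 | tail -1
```

```text
[[-0.0024, 0.0015, 0.0031], [-0.0051, 0.0027, 0.0066], [-0.0077, 0.0037, 0.0101], [-0.0105, 0.0043, 0.0137], [-0.0132, 0.0046, 0.0173], [-0.016, 0.0046, 0.0209], [-0.0187, 0.0043, 0.0245], [-0.0214, 0.0037, 0.0281], [-0.0241, 0.0027, 0.0317], [-0.0268, 0.0015, 0.0351], [-0.0293, -0.0001, 0.0385], [-0.0319, -0.002, 0.0419], [-0.0343, -0.0041, 0.0451], [-0.0366, -0.0065, 0.0481], [-0.0388, -0.0092, 0.0511], [-0.0409, -0.0121, 0.0538], [-0.0429, -0.0153, 0.0564], [-0.0447, -0.0187, 0.0588], [-0.0464, -0.0223, 0.0611], [-0.048, -0.0261, 0.0631]]
```

Call:
play_rows --claw '[185,185,185,185,185,185,185,185,185,185,185,185,185,185,185,185,185,185,185,185]' --travel '[[-0.0024,0.0015,0.0031],[-0.0051,0.0027,0.0066],[-0.0077,0.0037,0.0101],[-0.0105,0.0043,0.0137],[-0.0132,0.0046,0.0173],[-0.016,0.0046,0.0209],[-0.0187,0.0043,0.0245],[-0.0214,0.0037,0.0281],[-0.0241,0.0027,0.0317],[-0.0268,0.0015,0.0351],[-0.0293,-0.0001,0.0385],[-0.0319,-0.002,0.0419],[-0.0343,-0.0041,0.0451],[-0.0366,-0.0065,0.0481],[-0.0388,-0.0092,0.0511],[-0.0409,-0.0121,0.0538],[-0.0429,-0.0153,0.0564],[-0.0447,-0.0187,0.0588],[-0.0464,-0.0223,0.0611],[-0.048,-0.0261,0.0631]]' --dr '[[-0.001,0,0],[-0.001,0,0],[-0.001,0,0],[-0.001,0,0],[-0.001,0,0],[-0.001,0,0],[-0.001,0,0],[-0.001,0,0],[-0.001,0,0],[-0.001,0,0],[-0.001,0,0],[-0.001,0,0],[-0.001,0,0],[-0.001,0,0],[-0.001,0,0],[-0.001,0,0],[-0.001,0,0],[-0.001,0,0],[-0.001,0,0],[-0.001,0,0]]'

```text
time: 20.8
eef_pos: [0.5259, 0.0196, 0.2122]
tcp_rot: [-0.033, 0.707, 0.037, 0.705]
contact_force: [-5.7, 5.5, 0.6]
opening: 0.299
```

```bash
python3 circ.py -.0686 .4819 .1791 .0647 7.3:8.0:10
```

```text
t 20.8 own [ 0.5252 -0.033   0.2122] F own [-5.16  6.07  0.63] op 0.2987 rot [-0.0009 -0.0023 -0.0048] q [-0.16 -0.02  1.96  0.    1.21 -1.83]
theta 0.993 r 0.0651 out of plane 0.0001 F on tool rad/tan/norm 0.19 -7.12 3.63
dr [-0.0009, -0.0023, -0.0048]
[7.37, 7.44, 7.51, 7.58, 7.65, 7.72, 7.79, 7.86, 7.93, 8.0]
[[-0.0016, -0.0055, 0.0022], [-0.0028, -0.0095, 0.0038], [-0.0039, -0.0137, 0.0051], [-0.0047, -0.018, 0.0062], [-0.0054, -0.0224, 0.0071], [-0.0059, -0.0269, 0.0077], [-0.0062, -0.0314, 0.0081], [-0.0063, -0.0359, 0.0082], [-0.0062, -0.0405, 0.008], [-0.0059, -0.045, 0.0076]]
```

```bash
python3 circ.py -.0686 .4819 .1791 .0647 7.3:8.7:20|tail -1
```

```text
[[-0.0016, -0.0055, 0.0022], [-0.0028, -0.0095, 0.0038], [-0.0039, -0.0137, 0.0051], [-0.0047, -0.018, 0.0062], [-0.0054, -0.0224, 0.0071], [-0.0059, -0.0269, 0.0077], [-0.0062, -0.0314, 0.0081], [-0.0063, -0.0359, 0.0082], [-0.0062, -0.0405, 0.008], [-0.0059, -0.045, 0.0076], [-0.0054, -0.0494, 0.007], [-0.0048, -0.0538, 0.0061], [-0.0039, -0.0581, 0.005], [-0.0029, -0.0623, 0.0036], [-0.0017, -0.0664, 0.002], [-0.0003, -0.0703, 0.0002], [0.0012, -0.074, -0.0018], [0.0029, -0.0776, -0.0041], [0.0048, -0.0809, -0.0065], [0.0067, -0.0841, -0.0091]]
```

Call:
play_rows --claw '[185,185,185,185,185,185,185,185,185,185,185,185,185,185,185,185,185,185,185,185]' --travel '[[-0.0016,-0.0055,0.0022],[-0.0028,-0.0095,0.0038],[-0.0039,-0.0137,0.0051],[-0.0047,-0.018,0.0062],[-0.0054,-0.0224,0.0071],[-0.0059,-0.0269,0.0077],[-0.0062,-0.0314,0.0081],[-0.0063,-0.0359,0.0082],[-0.0062,-0.0405,0.008],[-0.0059,-0.045,0.0076],[-0.0054,-0.0494,0.007],[-0.0048,-0.0538,0.0061],[-0.0039,-0.0581,0.005],[-0.0029,-0.0623,0.0036],[-0.0017,-0.0664,0.002],[-0.0003,-0.0703,0.0002],[0.0012,-0.074,-0.0018],[0.0029,-0.0776,-0.0041],[0.0048,-0.0809,-0.0065],[0.0067,-0.0841,-0.0091]]' --dr '[[-0.001,-0.002,-0.004],[-0.001,-0.002,-0.004],[-0.001,-0.002,-0.004],[-0.001,-0.002,-0.004],[-0.001,-0.002,-0.004],[-0.001,-0.002,-0.004],[-0.001,-0.002,-0.004],[-0.001,-0.002,-0.004],[-0.001,-0.002,-0.004],[-0.001,-0.002,-0.004],[-0.001,-0.002,-0.004],[-0.001,-0.002,-0.004],[-0.001,-0.002,-0.004],[-0.001,-0.002,-0.004],[-0.001,-0.002,-0.004],[-0.001,-0.002,-0.004],[-0.001,-0.002,-0.004],[-0.001,-0.002,-0.004],[-0.001,-0.002,-0.004],[-0.001,-0.002,-0.004]]'

```text
time: 22.8
eef_pos: [0.5271, -0.0634, 0.2067]
tcp_rot: [-0.034, 0.704, 0.037, 0.708]
contact_force: [0.2, 7.3, 3.2]
opening: 0.296
```

```bash
python3 circ.py -.0685 .4819 .1791 .0647 8.7:10.1:20
```

```text
t 22.8 own [ 0.5181 -0.1157  0.2067] F own [0.95 7.23 3.22] op 0.296 rot [-0.0002  0.0057 -0.0043] q [-0.31 -0.01  1.96  0.01  1.2  -1.99]
theta 2.374 r 0.0655 out of plane 0.0 F on tool rad/tan/norm -3.33 -6.97 1.99
dr [-0.0002, 0.0057, -0.0043]
[8.77, 8.84, 8.91, 8.98, 9.05, 9.12, 9.19, 9.26, 9.33, 9.4, 9.47, 9.54, 9.61, 9.68, 9.75, 9.82, 9.89, 9.96, 10.03, 10.1]
[[0.0037, -0.0042, -0.0048], [0.0059, -0.0068, -0.0078], [0.0082, -0.0092, -0.0109], [0.0106, -0.0113, -0.0141], [0.0131, -0.0131, -0.0174], [0.0156, -0.0146, -0.0208], [0.0182, -0.0158, -0.0243], [0.0209, -0.0167, -0.0279], [0.0236, -0.0173, -0.0314], [0.0263, -0.0176, -0.0351], [0.029, -0.0176, -0.0387], [0.0317, -0.0172, -0.0423], [0.0344, -0.0166, -0.0459], [0.0371, -0.0156, -0.0494], [0.0397, -0.0143, -0.0529], [0.0423, -0.0127, -0.0563], [0.0447, -0.0109, -0.0595], [0.0471, -0.0087, -0.0627], [0.0494, -0.0063, -0.0658], [0.0516, -0.0036, -0.0687]]
```

Call:
play_rows --claw '[185,185,185,185,185,185,185,185,185,185,185,185,185,185,185,185,185,185,185,185]' --travel '[[0.0037,-0.0042,-0.0048],[0.0059,-0.0068,-0.0078],[0.0082,-0.0092,-0.0109],[0.0106,-0.0113,-0.0141],[0.0131,-0.0131,-0.0174],[0.0156,-0.0146,-0.0208],[0.0182,-0.0158,-0.0243],[0.0209,-0.0167,-0.0279],[0.0236,-0.0173,-0.0314],[0.0263,-0.0176,-0.0351],[0.029,-0.0176,-0.0387],[0.0317,-0.0173,-0.0423],[0.0344,-0.0167,-0.0459],[0.0371,-0.0157,-0.0494],[0.0397,-0.0144,-0.0529],[0.0423,-0.0129,-0.0563],[0.0447,-0.0111,-0.0595],[0.0471,-0.0089,-0.0627],[0.0494,-0.0065,-0.0658],[0.0516,-0.0038,-0.0687]]' --dr '[[0,0.003,-0.003],[0,0.003,-0.003],[0,0.003,-0.003],[0,0.003,-0.003],[0,0.003,-0.003],[0,0.003,-0.003],[0,0.003,-0.003],[0,0.003,-0.003],[0,0.003,-0.003],[0,0.003,-0.003],[0,0.003,-0.003],[0,0.003,-0.003],[0,0.003,-0.003],[0,0.003,-0.003],[0,0.003,-0.003],[0,0.003,-0.003],[0,0.003,-0.003],[0,0.003,-0.003],[0,0.003,-0.003],[0,0.003,-0.003]]'

```text
time: 24.8
eef_pos: [0.4585, -0.0732, 0.154]
tcp_rot: [-0.035, 0.706, 0.036, 0.707]
contact_force: [-4.3, 0.1, 1.6]
opening: 0.295
```

```bash
python3 circ.py -.0687 .4819 .1791 .0650 10.1:11.5:20
```

```text
t 24.8 own [ 0.4489 -0.1186  0.154 ] F own [-4.23  0.55  1.61] op 0.2952 rot [-0.      0.001  -0.0022] q [-0.38 -0.11  2.15  0.    1.1  -2.05]
theta -2.448 r 0.0649 out of plane 0.0 F on tool rad/tan/norm 1.11 2.2 3.84
dr [-0.0, 0.001, -0.0022]
[10.17, 10.24, 10.31, 10.38, 10.45, 10.52, 10.59, 10.66, 10.73, 10.8, 10.87, 10.94, 11.01, 11.08, 11.15, 11.22, 11.29, 11.36, 11.43, 11.5]
[[0.0016, 0.0022, -0.002], [0.0035, 0.0054, -0.0046], [0.0054, 0.0088, -0.007], [0.007, 0.0124, -0.0092], [0.0085, 0.0162, -0.0112], [0.0099, 0.0202, -0.013], [0.0111, 0.0243, -0.0145], [0.0121, 0.0285, -0.0158], [0.0129, 0.0329, -0.0169], [0.0135, 0.0373, -0.0177], [0.014, 0.0418, -0.0183], [0.0143, 0.0463, -0.0186], [0.0143, 0.0509, -0.0187], [0.0142, 0.0554, -0.0185], [0.0139, 0.0599, -0.0181], [0.0134, 0.0644, -0.0174], [0.0127, 0.0688, -0.0165], [0.0118, 0.0731, -0.0153], [0.0107, 0.0773, -0.0139], [0.0095, 0.0813, -0.0123]]
```

Call:
play_rows --claw '[185,185,185,185,185,185,185,185,185,185,185,185,185,185,185,185,185,185,185,185]' --travel '[[0.0016,0.0022,-0.002],[0.0035,0.0054,-0.0046],[0.0054,0.0088,-0.007],[0.007,0.0124,-0.0092],[0.0085,0.0162,-0.0112],[0.0099,0.0202,-0.013],[0.0111,0.0243,-0.0145],[0.0121,0.0285,-0.0158],[0.0129,0.0329,-0.0169],[0.0135,0.0373,-0.0177],[0.014,0.0418,-0.0183],[0.0143,0.0463,-0.0186],[0.0143,0.0509,-0.0187],[0.0142,0.0554,-0.0185],[0.0139,0.0599,-0.0181],[0.0134,0.0644,-0.0174],[0.0127,0.0688,-0.0165],[0.0118,0.0731,-0.0153],[0.0107,0.0773,-0.0139],[0.0095,0.0813,-0.0123]]' --dr '[[0,0.001,-0.001],[0,0.001,-0.001],[0,0.001,-0.001],[0,0.001,-0.001],[0,0.001,-0.001],[0,0.001,-0.001],[0,0.001,-0.001],[0,0.001,-0.001],[0,0.001,-0.001],[0,0.001,-0.001],[0,0.001,-0.001],[0,0.001,-0.001],[0,0.001,-0.001],[0,0.001,-0.001],[0,0.001,-0.001],[0,0.001,-0.001],[0,0.001,-0.001],[0,0.001,-0.001],[0,0.001,-0.001],[0,0.001,-0.001]]'

```text
time: 26.8
eef_pos: [0.4385, 0.0071, 0.145]
tcp_rot: [-0.035, 0.706, 0.036, 0.707]
contact_force: [-2.1, 4.1, 1.5]
opening: 0.297
```

```bash
python3 circ.py -.0688 .4819 .1791 .0651 11.57,11.64,11.71,11.78,11.85,11.92,11.99,12.06,12.13,12.2,12.27,12.34,12.4,12.45,12.49,12.52,12.545,12.56,12.566,12.566
```

```text
t 26.8 own [ 0.4371 -0.0368  0.145 ] F own [-1.7   4.33  1.49] op 0.2972 rot [-0.0003  0.0014 -0.0018] q [-0.22 -0.16  2.21  0.    1.09 -1.89]
theta -1.054 r 0.0648 out of plane -0.0 F on tool rad/tan/norm 2.53 3.54 2.21
dr [-0.0003, 0.0014, -0.0018]
[11.57, 11.64, 11.71, 11.78, 11.85, 11.92, 11.99, 12.06, 12.13, 12.2, 12.27, 12.34, 12.4, 12.45, 12.49, 12.52, 12.54, 12.56, 12.57, 12.57]
[[-0.0011, 0.0033, 0.0013], [-0.0026, 0.0071, 0.0034], [-0.0044, 0.0106, 0.0057], [-0.0062, 0.014, 0.0082], [-0.0082, 0.0171, 0.0108], [-0.0104, 0.0199, 0.0136], [-0.0126, 0.0226, 0.0166], [-0.015, 0.0249, 0.0197], [-0.0174, 0.027, 0.023], [-0.0199, 0.0288, 0.0263], [-0.0225, 0.0303, 0.0297], [-0.0252, 0.0315, 0.0332], [-0.0275, 0.0322, 0.0363], [-0.0295, 0.0327, 0.0389], [-0.031, 0.0329, 0.0409], [-0.0322, 0.0331, 0.0425], [-0.0332, 0.0331, 0.0438], [-0.0338, 0.0331, 0.0445], [-0.034, 0.0331, 0.0449], [-0.034, 0.0331, 0.0449]]
```

Call:
play_rows --claw '[185,185,185,185,185,185,185,185,185,185,185,185,185,185,185,185,185,185,185,185]' --travel '[[-0.0011,0.0033,0.0013],[-0.0026,0.0071,0.0034],[-0.0044,0.0106,0.0057],[-0.0062,0.014,0.0082],[-0.0082,0.0171,0.0108],[-0.0104,0.0199,0.0136],[-0.0126,0.0226,0.0166],[-0.015,0.0249,0.0197],[-0.0174,0.027,0.023],[-0.0199,0.0288,0.0263],[-0.0225,0.0303,0.0297],[-0.0252,0.0315,0.0332],[-0.0275,0.0322,0.0363],[-0.0295,0.0327,0.0389],[-0.031,0.0329,0.0409],[-0.0322,0.0331,0.0425],[-0.0332,0.0331,0.0438],[-0.0338,0.0331,0.0445],[-0.034,0.0331,0.0449],[-0.034,0.0331,0.0449]]' --dr '[[0,0.001,-0.001],[0,0.001,-0.001],[0,0.001,-0.001],[0,0.001,-0.001],[0,0.001,-0.001],[0,0.001,-0.001],[0,0.001,-0.001],[0,0.001,-0.001],[0,0.001,-0.001],[0,0.001,-0.001],[0,0.001,-0.001],[0,0.001,-0.001],[0,0.001,-0.001],[0,0.001,-0.001],[0,0.001,-0.001],[0,0.001,-0.001],[0,0.001,-0.001],[0,0.001,-0.001],[0,0.001,-0.001],[0,0.001,-0.001]]'

```text
time: 28.8
eef_pos: [0.4798, 0.0443, 0.1791]
tcp_rot: [-0.035, 0.706, 0.035, 0.706]
contact_force: [-2.1, 0.8, 1.8]
opening: 0.293
```

```bash
python3 circ.py -.0688 .4819 .1791 .0651 0,0.01; python3 - <<'E'
from h import *
from plant import vision
c=vision.read_camera("wrist");cv2.imwrite("pics/wrist6.png",c["img"][:,:,::-1]);np.savez("wrist6.npz",**c)
a=cv2.imread("pics/wrist5.png");b=cv2.imread("pics/wrist6.png")
cv2.imwrite("pics/cmp.png",np.vstack([a[150:400,60:400],b[150:400,60:400]]))
E
```

```text
t 28.8 own [ 0.4818 -0.0038  0.1791] F own [-2.01  0.97  1.77] op 0.2926 rot [-0.0003  0.0001 -0.0007] q [-0.12 -0.1   2.09  0.    1.15 -1.79]
theta -0.001 r 0.065 out of plane 0.0 F on tool rad/tan/norm 0.97 -0.53 2.63
dr [-0.0003, 0.0001, -0.0007]
[0.0, 0.01]
[[-0.0, 0.0001, 0.0001], [-0.0004, 0.0001, 0.0006]]
```

View pics/cmp.png

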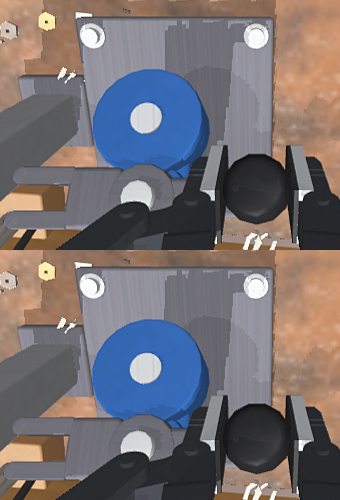

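Crank looks identical before (top) and after (bottom): weight hub at (146,118) in both. Releasing gently and rising.

Call:
play_rows --claw '[175,160,140,110,80,50,20,0,0,0,0,0]' --travel '[[0,0,0],[0,0,0],[0,0,0],[0,0,0],[0,0,0],[-0.003,0,0],[-0.015,0,0],[-0.035,0,0],[-0.06,0,0],[-0.08,0.001,0],[-0.091,0.002,0],[-0.091,0.002,0]]' --dr '[[0,0,0],[0,0,0],[0,0,0],[0,0,0],[0,0,0],[0,0,0],[0,0,0],[0,0,0],[0,0,0],[0,0,0],[0,0,0],[0,0,0]]'

```text
time: 30.05
eef_pos: [0.4807, 0.0463, 0.2727]
tcp_rot: [-0.035, 0.705, 0.035, 0.708]
contact_force: [-0.6, 0.2, -1.0]
opening: 1.006
```

```bash
python3 - <<'E'
from h import *
from plant import vision
show()
c=vision.read_camera("wrist");cv2.imwrite("pics/wrist7.png",c["img"][:,:,::-1]);np.savez("wrist7.npz",**c)
a=cv2.imread("pics/wrist4.png")[230:320,30:340];b=cv2.imread("pics/wrist7.png")[230:320,30:340]
cv2.imwrite("pics/cmp2.png",cv2.resize(np.vstack([a,b]),None,fx=2.4,fy=2.4,interpolation=cv2.INTER_CUBIC))
print(to([.524,-.2665,.27]),to([.524,-.2665,.157]))
E
sed 's/wrist4.npz/wrist7.npz/' fit4.py > fit7.py; python3 fit7.py | head -1
```

```text
t 30.05 own [ 0.4829 -0.0019  0.2727] F own [-0.55  0.21 -1.  ] op 1.0064 rot [-0.0001  0.0048  0.0003] q [-0.11 -0.18  1.99  0.    1.33 -1.79]
(array([ 0.0009, -0.2647,  0.0419]), array([-0.0001,  0.0019, -0.0003])) (array([ 0.1139, -0.2647,  0.0417]), array([-0.0001,  0.0019, -0.0003]))
handle (array([ 0.4815, -0.0027,  0.013 ]), np.float64(0.0015), np.int64(766))
```

View pics/cmp2.png

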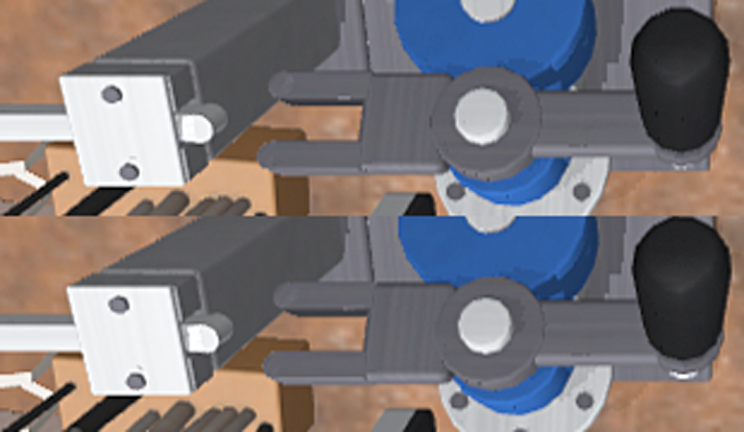

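Handle is within 0.3 mm of its start, and the fork is in line with the bolt nose. Returning to the knob.

Call:
play_rows --claw '[0,0,0,0,0,0,20,50,80,80,80,80,80,80,80]' --travel '[[0,-0.015,0.002],[0,-0.045,0.007],[0,-0.085,0.013],[0,-0.125,0.02],[0,-0.165,0.026],[0,-0.205,0.032],[0,-0.24,0.038],[0.005,-0.26,0.042],[0.02,-0.2645,0.042],[0.045,-0.2645,0.042],[0.07,-0.2645,0.042],[0.09,-0.2645,0.042],[0.105,-0.2645,0.042],[0.113,-0.2645,0.042],[0.113,-0.2645,0.042]]' --dr '[[0,0.002,0],[0,0.002,0],[0,0.002,0],[0,0.002,0],[0,0.002,0],[0,0.002,0],[0,0.002,0],[0,0.002,0],[0,0.002,0],[0,0.002,0],[0,0.002,0],[0,0.002,0],[0,0.002,0],[0,0.002,0],[0,0.002,0]]'

```text
time: 31.6
eef_pos: [0.5473, -0.2119, 0.156]
tcp_rot: [-0.035, 0.707, 0.036, 0.705]
contact_force: [-0.4, -0.3, 0.7]
opening: 0.688
```

```bash
python3 - <<'E'
from h import *
from plant import vision
show()
c=vision.read_camera("wrist");cv2.imwrite("pics/wrist8.png",c["img"][:,:,::-1]);show()
E
```

```text
t 31.6 own [ 0.5234 -0.2655  0.156 ] F own [-0.42 -0.25  0.67] op 0.688 rot [ 0.0002 -0.0027 -0.0023] q [-0.54  0.17  1.86  0.    1.12 -2.21]
t 31.65 own [ 0.5242 -0.2661  0.1575] F own [0.59 0.45 0.18] op 0.6852 rot [ 0.0001 -0.0007 -0.0008] q [-0.54  0.17  1.86  0.    1.12 -2.21]
```

View pics/wrist8.png

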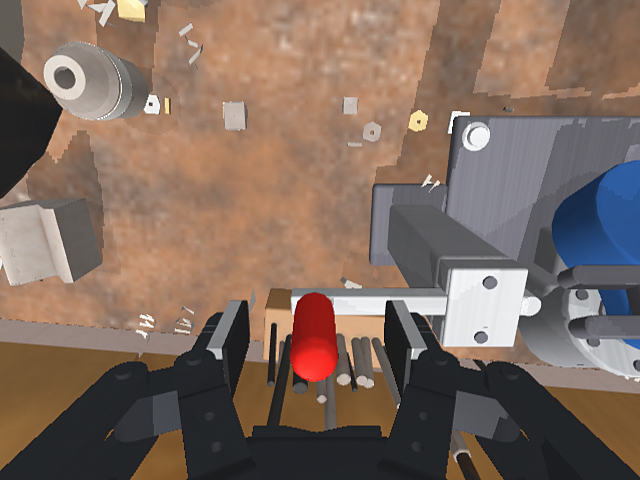

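The knob is centred between the pads at (314,335) and the bolt is still drawn. Closing gently.

Call:
play_rows --claw '[130,170,190,195,199,202,205,208,208,208]' --travel '[[0,0,0],[0,0,0],[0,0,0],[0,0,0],[0,0,0],[0,0,0],[-0.0005,0,0],[-0.0005,0,0],[-0.0005,0,0],[-0.0005,0,0]]' --dr '[[0,0,0],[0,0,0],[0,0,0],[0,0,0],[0,0,0],[0,0,0],[0,0,0],[0,0,0],[0,0,0],[0,0,0]]'

```text
time: 32.65
eef_pos: [0.5483, -0.2128, 0.1581]
tcp_rot: [-0.035, 0.706, 0.035, 0.706]
contact_force: [2.3, -2.4, -0.3]
opening: 0.2
```

```bash
python3 -c "
from h import *
show()"
```

```text
t 32.65 own [ 0.5243 -0.2664  0.1581] F own [ 2.06 -2.6  -0.28] op 0.2002 rot [ 0.0002 -0.0002  0.0002] q [-0.54  0.17  1.86 -0.    1.12 -2.21]
```

Call:
play_rows --claw '[208,208,208,208,208,208,208]' --travel '[[0,0.001,0],[0,0.003,0],[0,0.006,0],[0,0.009,0],[0,0.011,0],[0,0.012,0],[0,0.012,0]]' --dr '[[0,0,0],[0,0,0],[0,0,0],[0,0,0],[0,0,0],[0,0,0],[0,0,0]]'

```text
time: 33.35
eef_pos: [0.5471, -0.2004, 0.158]
tcp_rot: [-0.035, 0.706, 0.036, 0.706]
contact_force: [1.8, -1.8, -0.7]
opening: 0.201
```

```bash
python3 -c "
from h import *
show()"
```

```text
t 33.35 own [ 0.5243 -0.254   0.158 ] F own [ 1.59 -1.92 -0.74] op 0.201 rot [ 0.0003 -0.0003 -0.0004] q [-0.53  0.16  1.87  0.    1.12 -2.2 ]
```

Entered freely. Continuing to just short of home.

Call:
play_rows --claw '[208,208,208,208,208,208,208,208,208]' --travel '[[0,0.002,0],[0,0.005,0],[0,0.009,0],[0,0.013,0],[0,0.017,0],[0,0.02,0],[0,0.0215,0],[0,0.022,0],[0,0.022,0]]' --dr '[[0,0,0],[0,0,0],[0,0,0],[0,0,0],[0,0,0],[0,0,0],[0,0,0],[0,0,0],[0,0,0]]'

```text
time: 34.25
eef_pos: [0.5449, -0.1783, 0.1581]
tcp_rot: [-0.035, 0.706, 0.036, 0.706]
contact_force: [1.8, -1.8, -1.4]
opening: 0.205
```

```bash
python3 -c "
from h import *
show()"
```

```text
t 34.25 own [ 0.5244 -0.2318  0.1581] F own [ 1.6  -2.01 -1.37] op 0.2054 rot [ 0.0003 -0.0002 -0.0008] q [-0.49  0.14  1.89  0.    1.11 -2.16]
```

Call:
play_rows --claw '[208,208,208,208]' --travel '[[0,0.0008,0],[0,0.0014,0],[0,0.0014,0],[0,0.0014,0]]' --dr '[[0,0,0],[0,0,0],[0,0,0],[0,0,0]]'

```text
time: 34.65
eef_pos: [0.5447, -0.1771, 0.1581]
tcp_rot: [-0.035, 0.706, 0.036, 0.706]
contact_force: [1.6, -3.0, -1.5]
opening: 0.2
```

```bash
python3 -c "
from h import *
show()"
```

```text
t 34.65 own [ 0.5243 -0.2306  0.1581] F own [ 1.3  -3.16 -1.48] op 0.2 rot [ 0.0002 -0.0001 -0.0007] q [-0.49  0.14  1.89  0.    1.11 -2.16]
```

Call:
play_rows --claw '[208,208,208,208]' --travel '[[0,0.0005,0],[0,0.001,0],[0,0.001,0],[0,0.001,0]]' --dr '[[0,0,0],[0,0,0],[0,0,0],[0,0,0]]'

```text
time: 35.05
eef_pos: [0.5447, -0.177, 0.1581]
tcp_rot: [-0.036, 0.706, 0.035, 0.706]
contact_force: [1.2, -5.7, -1.9]
opening: 0.2
```

```bash
python3 -c "
from h import *
show()"
```

```text
t 35.05 own [ 0.5244 -0.2305  0.1581] F own [ 0.62 -5.78 -1.89] op 0.2005 rot [0.0003 0.0002 0.0014] q [-0.49  0.13  1.89 -0.    1.11 -2.16]
```

Home stop reached. Letting go and rising clear.

Call:
play_rows --claw '[195,180,150,110,80,60,40,20,0,0,0,0,0,0]' --travel '[[0,0.0005,0],[0,0.0003,0],[0,0,0],[0,0,0],[0,0,0],[-0.005,0,0],[-0.02,0,0],[-0.045,0,0],[-0.075,0,0],[-0.1,0,0],[-0.115,0.02,0.02],[-0.12,0.05,0.045],[-0.12,0.08,0.06],[-0.12,0.1,0.068]]' --dr '[[0,0,0],[0,0,0],[0,0,0],[0,0,0],[0,0,0],[0,0,0],[0,0,0],[0,0,0],[0,0,0],[0,0,0],[0,0,0],[0,0,0],[0,0,0],[0,0,0]]'

```text
time: 36.45
eef_pos: [0.6035, -0.0687, 0.2801]
tcp_rot: [-0.036, 0.705, 0.035, 0.707]
contact_force: [0.7, 0.0, 0.0]
opening: 1.0
```

```bash
python3 - <<'E'
from h import *
from plant import vision
show()
c=vision.read_camera("scene");X=pts(c);np.savez("scene9.npz",**c);cv2.imwrite("pics/scene9.png",c["img"][:,:,::-1])
for c in (dict(np.load("scene0.npz")),c):
    X=pts(c);O=np.stack([X@ux,X@uy,X[...,2]],-1)
    hsv=cv2.cvtColor(c["img"],cv2.COLOR_RGB2HSV).astype(int);H,S,V=hsv[...,0],hsv[...,1],hsv[...,2]
    m=((H<6)|(H>174))&(S>170)&(V>80)&(abs(O[...,0]-.524)<.03)&(abs(O[...,1]+.25)<.05)&(O[...,2]>.14)&(O[...,2]<.2)
    v,u=np.where(m);print(m.sum(),O[m].mean(0).round(4),u.mean(),v.mean())
c=vision.read_camera("wrist");np.savez("wrist9.npz",**c);cv2.imwrite("pics/wrist9.png",c["img"][:,:,::-1])
E
```

```text
t 36.45 own [ 0.5936 -0.1286  0.2801] F own [ 0.66 -0.02  0.01] op 0.9995 rot [0.0014 0.0028 0.0018] q [-0.28  0.1   1.7  -0.    1.34 -1.95]
144 [ 0.5195 -0.2337  0.1755] 357.3958333333333 219.91666666666666
141 [ 0.5199 -0.233   0.1758] 357.20567375886526 219.60283687943263
```

View pics/wrist9.png

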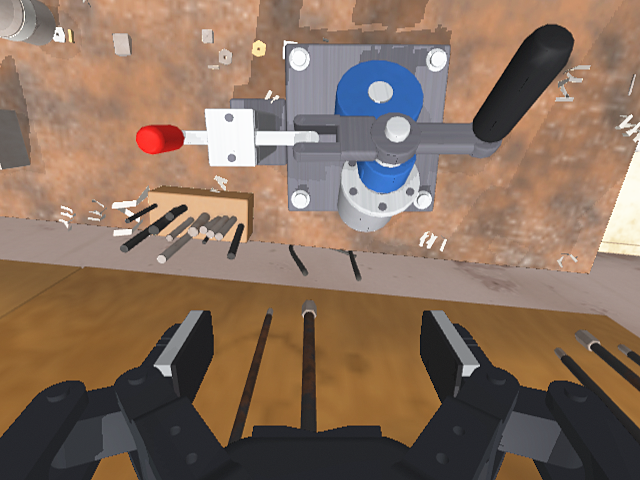

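View pics/scene9.png

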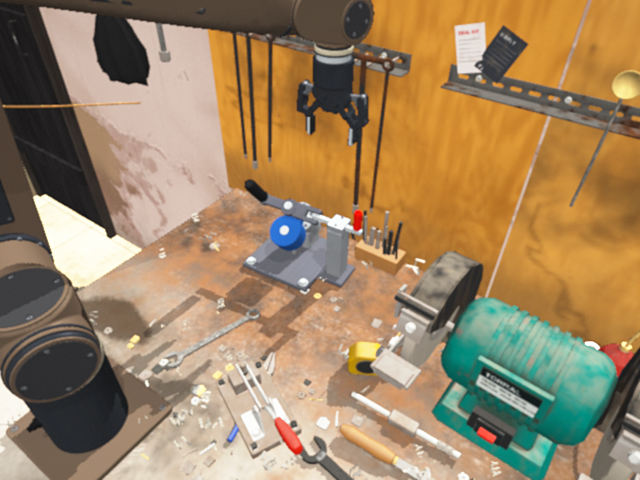

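The bolt nose is in the fork at (312,137), the knob is back at its start place or about 0.7 mm deeper, and the bystanders haven't moved. I'll hold briefly, then hand in.

Call:
play_rows --claw '[0,0,0]' --travel '[[0,0,0],[0,0,0],[0,0,0]]' --dr '[[0,0,0],[0,0,0],[0,0,0]]'

```text
time: 36.85
eef_pos: [0.603, -0.069, 0.2801]
tcp_rot: [-0.037, 0.705, 0.036, 0.707]
contact_force: [0.1, 0.2, -1.0]
opening: 1.005
```

```bash
python3 -c "
from h import *
show()
from plant import ctrl
print(ctrl.sign_off())"
```

```text
t 36.85 own [ 0.5931 -0.1288  0.2801] F own [ 0.09  0.18 -0.95] op 1.0053 rot [0.0026 0.0025 0.0017] q [-0.28  0.1   1.7  -0.    1.34 -1.95]
the job is handed in; nothing more can be done
None
```

I drew the bolt 36 mm to its outer stop and turned the crank two full turns clockwise at 0.6–0.7 rad/s. I then pushed the bolt back to its home stop, let go and rose clear, handing in at 36.85 s.

- **Forces:** the wrist force stayed at or under about 9 N at every reading, taken once per call. The squeeze itself is not measured. I used the gripper's lowest setting of 20 N and closed only a few counts past contact, so it may have been above the suggested 14 N (handle) and 10 N (knob).
- **Crank:** after I let go, the handle was within about 0.3 mm of where it began. There was no sign of surging or rolling back in the readings.
- **Bolt:** pushing in, it stopped and the force rose, as it should at home. The camera puts the knob about 0.7 mm deeper than at the start, while the gripper reading shows about the same place. Both agree with home to within measuring error.
- **Other things on the bench:** the chuck, tape measure and V block looked untouched. The gripper was open and touching nothing at hand-in.

No check failed.

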